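# Scan the watch dials on the hand-cranked inspection turntable and stop it at the mark

## Task

Crank the dial inspection turntable clockwise (seen from above) by its yellow knob until the disc itself turns at 15 revolutions per minute, and keep the disc between 13.5 and 16.5 rpm for at least 6 s without a break so that the scanner can read the dials; never let it exceed 22 rpm. Then bring the disc to a standstill with the red pointer's tip pointing at the orange mark, and let go of the knob. Do not touch the disc itself, and do not disturb the tray, loupe, jar or screwdriver.

Things in the scene. Friction and masses are not known exactly. Their poses are not given: they have to be found in the camera images.
- station: Grey round base of the turntable, 260 mm diameter, fixed to the bench (place and yaw differ each time). Origin: on the disc's vertical axis at bench height, z up, x axis towards the red pointer. A black scanner head on a post stands on its -y side, 110 to 205 mm from the axis, its top 118 mm above the bench: keep the fingertips above that.
- turntable (a joint): Angle (rad) of the aluminium disc (320 mm diameter, 16 mm thick, maroon top 74 mm above the bench). Grows clockwise seen from above, unlimited, not wrapped; 0 and every full turn: orange mark at the pointer. 3.5 kg, inertia 0.045 kg m2 (-25 to +30 %). Dry drag (felt weight hidden in the base) about 0.035 N m, but 0.015 to 0.065; so it coasts but stays once stopped.
- mark (a point): Outer end of the orange mark: a 52 x 36 mm orange patch (36 mm along the rim) on the disc; the point lies on the rim, 160 mm from the axis, in the middle of the 36 mm, 74 mm above the bench.
- pointer (a point): Tip of the fixed red pointer, a 45 mm cone on a dark post (top 86 mm) beyond the disc's edge; the tip is just outside the disc's rim, 165 mm from the axis, 69 mm above the bench.
- knob_grip (a point): Grip point on the axis of the crank's yellow round knob: 30 mm diameter, 60 mm tall, upright, from 110 to 170 mm above the bench; it spins freely on its pin, so the hand need not turn as it goes round. This point is 145 mm above the bench and 60 mm from the turntable's axis.
- crank: Steel crank arm, 10 mm thick, top at 109 mm, turning endlessly about the disc's axis; x axis towards the knob. A grease-filled slip coupling drags the disc with 0.05 N m per rad/s of (crank minus disc) speed: the disc follows with a time constant of about 0.9 s; at a steady 15 rpm the crank runs about 0.8 rad/s faster (0.4 to 1.4 by drag). A crank held still brakes the disc.
- dial_tray: Purple tray of spare dials, 200 x 160 x 30 mm, loose; origin under its centre. Leave alone.
- loupe: Black eye loupe, 38 mm diameter, 36 mm tall, loose; origin under its centre. Leave alone.
- oil_jar: Small glass jar with blue cap, 48 mm diameter, 50 mm tall, loose; origin under its centre. Leave alone.
- screwdriver: Red-handled screwdriver, 120 mm long, lying loose. Leave alone.

How it is judged:
On the way, in this order (a step that is already met when the one before it is completed fails the run):
1. the disc turns clockwise between 13 and 17 rpm (1.36 to 1.78 rad/s) for 5.5 s without a break (velocity of joint turntable between 1.36 and 1.78 rad/s), for 5.5 s.
2. the disc stands still with the orange mark within 22 mm of the pointer's tip (horizontal distance between mark and pointer below 0.022 m and velocity of joint turntable between -0.06 and 0.06 rad/s), for 0.3 s.
At the end, for the whole second after the job is handed in: The disc is at rest (under 0.06 rad/s) with the rim point of the orange mark within 22 mm of the pointer's tip, and the knob is released (all of step 2); the robot touches nothing.
It fails at once if the disc turns faster than 22 rpm (2.3 rad/s) (velocity of joint turntable above 2.35 rad/s).
It fails at once if the robot touches the disc (contact force between any of the fingers, the arm and turntable_c0 above 0.5 N).
It fails at once if a bystander is moved by more than 25 mm (distance of any of dial_tray, loupe, oil_jar, screwdriver from where it was at the start of the episode above 0.025 m).
It also fails if it takes over 72 s, if anything falls off the work surface, if the arm or the gripper's body presses on something with over 40 N, if the wrist force passes 120 N, or if a joint passes its speed limit or range.

## Robot

A 7-joint arm with a two-finger parallel gripper is mounted at the origin on the work surface. World frame = base frame: x ahead of the robot, y to its left, z up, the work surface at z = 0. Lengths are in m, angles in rad, forces in N, time in s.
With the tool pointing down it reaches from about 0.4 to 0.875 m from the base axis. Payload 4.4 kg.
Tool frame: the origin (TCP) lies on the centre line of the jaws, within the pads' length; the fingertips stand 19 mm ahead of it and the grasp point (between the pads) is the TCP; z points along the fingers, y is the line along which they close (so a half turn about z gives the same grasp; the last joint's range is limited). The gripper opens to 85 mm and grips with 20 to 120 N. Pads are 22 mm wide; open, the fingers measure 114 mm over their backs; the gripper's body (76 mm by 85 mm) begins 54 mm behind the grasp point. The pads swing forward as they close: fully open they stand 13 mm farther back than shut.
Start: joints at [1.158, 0.628, 0.038, 1.517, -0.027, 0.996, -0.02], TCP at [0.221, -0.611, 0.25] pointing down, gripper open.
Joint ranges: [-3.06, 3.06], [-0.37, 2.12], [-1.25, 1.32], [0.18, 2.47], [-1.1, 4.24], [0.23, 1.98], [-2.94, 2.94]. Speed limits (rad/s): [2.57, 2.57, 3.14, 3.14, 3.14, 3.14, 3.14].

## Interface

Orientations are given as [roll, pitch, yaw] about the fixed x, y, z axes, in that order (R = Rz(yaw) Ry(pitch) Rx(roll)).
In Python, from workcell import * gives the robot as it stands.
- The arm moves only by the tool servo_tool, never from a script. Its argument "increments" is a list of rows, each an object of numbers: "gripper": the closure, from -1 (fully open) to 1 (shut); "dx", "dy", "dz": the shift along the tool's x, y, z in mm; "roll": the turn about the tool's z in rad. In form: [{"gripper": .., "dx": .., "dy": .., "dz": .., "roll": ..}, ...]. A call has exactly 10 rows; each row shifts and turns the commanded pose from where the row before left it, along the tool's axes as they then stand; what a row does not reach is not made up. A row lasts 1/10 s, in which the tool goes at most 50 mm and 8.59 degrees, less where a joint would pass 70% of its speed; a pose out of reach is approached as far as the arm can. A call is refused whole if a number of a shift passes 50 or a number of a turn 0.15, either way. A call with a gripper value outside its range is refused whole. The fingers move at their own pace and stop on an object; "newtons" is the grip in N (left out, the last holds). Time passes only in rows, so rows that do not move let the fingers close, or fill a call up. It gives the time, the measured TCP pose, the force, the opening and the grip force at its end, in the units of the state.
- sense(): the state, without advancing time (a new reading comes with each control period).
- capture(name): name is "scene" or "top" or "wrist"; returns a dict with "frame" (384x512x3 uint8, red, green, blue), "mtx" (3x3 intrinsics, pixels), "extrinsics" (4x4, takes a point from camera to world coordinates); the wrist camera has in their place "tool_from_camera" (4x4, takes a point from camera to tool coordinates, whose origin is the TCP and whose axes are the flange's). Camera axes: x right, y down, z forward; pixel columns grow to the right and rows downward; lengths in m; the calibration is good to about 2 mm. A picture is of the moment at which its call begins: read the wrist's pose just before it. There is no depth.
- finish_job(): hands the job in; it is judged then, once.
Trained networks look in a picture, given as the dict that the camera call returned (one of the last four; its "shot" number tells which), for a name from the list of things; names that differ only in an ending like _2 or _b are one class to them, and where a whole thing is asked for, a point or a joint stands for the part that bears it (a point fixed in the world has none). Each returns a list of dicts, best first, with "p" (0 to 1); they miss things now and then, are a little off and sometimes report something else, mostly with a low value. They report only what shows in the picture. A call takes as long as a camera call.
- spot_in(target, picture): "rect" ([left, top, right, bottom] in pixels, round what is visible of it).
- regions_of(target, picture): "region" (384x512 bool, what is visible of it) and "rect" ([left, top, right, bottom] in pixels, round what is visible of it).
- place_of(target, picture): "at" ([column, row] in pixels: a listed point, or the origin of a listed thing).
The state is a dict: "time": time; "qpos": joint angles; "joint_velocities": joint speeds; "joint_efforts": joint torques, N m; "tool_pos": TCP position; "eef_rot": TCP orientation; "wrist_force": force on the tool from outside, world axes, zero at the start; "moment": the same for the moment, N m; "finger_gap": finger opening in m; "grip_force": force on a finger pad.
Only numpy, scipy, OpenCV 4.12 (cv2) and the standard library are available. Lean on these libraries where they do the work, as an engineer would, in place of code of your own. Each camera call takes 0.05 s, during which the arm holds its last target. There are 200 camera calls.

## Working session

There is one attempt and no reset: what is moved stays moved. The work goes in short steps, Python scripts to look and compute and a tool call to move; the robot and the scene stay as the last step left them, time stands still between calls to the robot, and variables do not carry over. Pictures are saved under pics/ and viewed, at most 10 in all, crops included, and the job is handed in when it is done.

Besides the shell and the picture viewer there is one more tool, called after "Emit:" in YAML: its name, and indented under it one key for each argument. servo_tool: Moves the arm, as the interface text tells. Its arguments: {"type":"object","properties":{"increments":{"type":"array","items":{"type":"object","properties":{"gripper":{"type":"number"},"dx":{"type":"number"},"dy":{"type":"number"},"dz":{"type":"number"},"roll":{"type":"number"}}}},"newtons":{"type":"number"}},"required":["increments"]}

```bash
ls; mkdir -p pics; cat > h.py <<'E'
from workcell import *
import numpy as np, cv2
def ray(pic,px,z):
    K=np.array(pic["mtx"]);T=np.array(pic["extrinsics"])
    d=T[:3,:3]@np.linalg.solve(K,[px[0],px[1],1.]);o=T[:3,3]
    return o+d*(z-o[2])/d[2]
E
python3 - <<'E'
from h import *
s=sense();print(s["time"],np.round(s["tool_pos"],3),np.round(s["eef_rot"],3),s["finger_gap"])
for n in("scene","top"):
    p=capture(n);cv2.imwrite(f"pics/{n}0.png",p["frame"][:,:,::-1])
    for t,z in(("station",0),("knob_grip",.145),("mark",.074),("pointer",.069),("crank",.109),("turntable",.074),("dial_tray",0),("loupe",0),("oil_jar",0),("screwdriver",0)):
        try:
            r=place_of(t,p)[:1]
            for q in r: print(n,t,round(q["p"],2),np.round(q["at"]),np.round(ray(p,q["at"],z),4))
        except Exception as e: print(n,t,e)
E
```

```text
pics
0.0 [ 0.221 -0.611  0.249] [-3.14   0.     0.347] 0.08549527021843444
scene station 0.72 [239. 211.] [ 0.535  -0.0185  0.    ]
scene knob_grip 0.71 [251. 163.] [0.4998 0.0313 0.145 ]
scene mark 0.97 [285. 222.] [0.6754 0.0771 0.074 ]
scene pointer 0.63 [255. 242.] [ 0.7173 -0.0154  0.069 ]
scene crank 0.65 [237. 187.] [ 0.5477 -0.0228  0.109 ]
scene turntable it knows: crank, dial_tray, knob_grip, loupe, mark, oil_jar, pointer, screwdriver, station
scene dial_tray 0.94 [369. 157.] [0.4121 0.4563 0.    ]
scene loupe 0.65 [108. 259.] [ 0.6156 -0.4022  0.    ]
scene oil_jar 0.83 [102. 215.] [ 0.445  -0.4097  0.    ]
scene screwdriver 0.58 [388. 210.] [0.6509 0.409  0.    ]
top station 0.58 [268. 198.] [ 0.5493 -0.02    0.    ]
top knob_grip 0.67 [252. 210.] [0.5022 0.0282 0.145 ]
top mark 0.88 [238. 157.] [0.6708 0.0706 0.074 ]
top pointer 0.81 [264. 145.] [ 0.707 -0.013  0.069]
top crank 0.94 [270. 193.] [ 0.554  -0.0244  0.109 ]
top turntable it knows: crank, dial_tray, knob_grip, loupe, mark, oil_jar, pointer, screwdriver, station
top dial_tray 0.59 [122. 244.] [0.4161 0.4493 0.    ]
top loupe 0.66 [389. 176.] [ 0.6091 -0.4105  0.    ]
top oil_jar 0.67 [388. 225.] [ 0.4523 -0.4013  0.    ]
top screwdriver 0.67 [134. 167.] [0.6618 0.4091 0.    ]
```

View pics/top0.png

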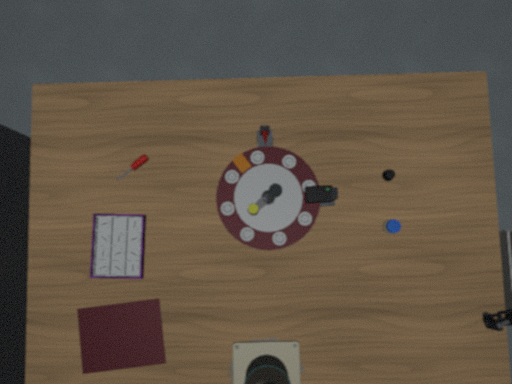

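View pics/scene0.png

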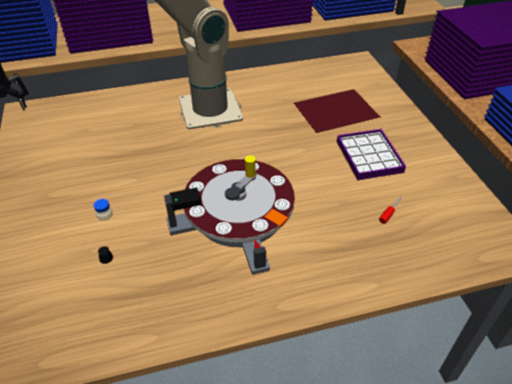

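The top view shows the disc centred near (269,198), the knob at (253,209), the mark at (242,161), the pointer tip at (265,145) and the scanner at (320,194). The scene view agrees. Next I'll fit the disc circle.

```bash
cat >> h.py <<'E'
from scipy.optimize import least_squares
def masks(p):
    hsv=cv2.cvtColor(np.ascontiguousarray(p["frame"]),cv2.COLOR_RGB2HSV)
    h,s,v=hsv[...,0].astype(int),hsv[...,1],hsv[...,2]
    return hsv,h,s,v
def blob(m,near,rad):
    yy,xx=np.nonzero(m);k=np.hypot(xx-near[0],yy-near[1])<rad
    return np.c_[xx[k],yy[k]]
E
python3 - <<'E'
from h import *
for n,c,R in(("top",(269,198),62),("scene",(239,200),70)):
    p=capture(n);hsv,h,s,v=masks(p)
    mar=((h>165)|(h<4))&(s>100)&(v<130)&(v>30)
    mm=cv2.morphologyEx(mar.astype(np.uint8),cv2.MORPH_OPEN,np.ones((3,3)))
    pts=blob(mm,c,R).astype(np.float32);hull=cv2.convexHull(pts)[:,0]
    W=np.array([ray(p,q,.074)[:2] for q in hull])
    f=lambda x:np.hypot(W[:,0]-x[0],W[:,1]-x[1])-x[2]
    r=least_squares(f,[.55,-.02,.16],loss="soft_l1",f_scale=.002)
    print(n,len(pts),r.x,np.abs(r.fun).mean(), np.round(f(r.x)*1000,1))
    rr=least_squares(lambda x:np.hypot(W[:,0]-x[0],W[:,1]-x[1])-.16,[.55,-.02],loss="soft_l1",f_scale=.002);print(rr.x)
    for nm,m,z,cc,R2 in(("yellow",(abs(h-28)<6)&(s>150)&(v>90),.17,(252,190),60),("orange",(h>6)&(h<18)&(s>200)&(v>130),.074,(255,190),70),("red",((h<5)|(h>174))&(s>150)&(v>130),.08,(260,190),90)):
        b=blob(m,cc,R2)
        if len(b): print(nm,len(b),b.mean(0),b.min(0),b.max(0),ray(p,b.mean(0),z))
E
```

```text
top 851 [ 0.5501953  -0.02068163  0.15261187] 0.004309507891895008 [ 0.8  2.2  1.5  0.9 -1.9 -0.5 -3.9  2.1  1.1 -0.9 -1.7 26.6 26.3 -3.
 -1.7 -1.7 -0.6 -0.1]
[ 0.55923703 -0.01985776]
yellow 50 [252.92 208.66] [249 205] [256 213] [0.50519414 0.02624752 0.17      ]
orange 11 [241.72727273 163.81818182] [236 157] [246 170] [0.65045706 0.05832591 0.074     ]
scene 1786 [ 0.54487784 -0.01992218  0.15633399] 0.000534346435777211 [-0.2  1.   0.3 -0.3  0.4 -0.7  0.2 -0.5 -0.5 -0.2 -0.2 -0.4  0.4  0.2
  0.6  1.6  0.4 -2.4  0.3  0.2 -0.4  0.1  0.  -0.6  0.9 -2.5  0.2 -0.2
  0.7  0.2  0.3  0.1 -0.4]
[ 0.54306286 -0.02027079]
yellow 197 [249.92385787 165.12182741] [245 155] [255 176] [0.53389776 0.01893277 0.17      ]
orange 215 [275.86511628 216.90697674] [264 209] [286 225] [0.65245677 0.05949398 0.074     ]
red 28 [256.17857143 244.14285714] [254 240] [259 247] [ 0.73477487 -0.01789326  0.08      ]
```

Emit:
servo_tool:
  increments:
    - {"roll": 0.12, "gripper": -1}
    - {"roll": 0.12, "gripper": -1}
    - {"roll": 0.107, "gripper": -1}
    - {"dx": 20, "dy": -45, "gripper": -1}
    - {"dx": 20, "dy": -45, "gripper": -1}
    - {"dx": 20, "dy": -45, "gripper": -1}
    - {"dx": 20, "dy": -45, "gripper": -1}
    - {"dx": 20, "dy": -45, "gripper": -1}
    - {"dx": 20, "dy": -45, "gripper": -1}
    - {"dx": 20, "dy": -45, "gripper": -1}
  newtons: 25

```text
invalid input at $.increments[0]: expected keys gripper, dx, dy, dz, roll
```

Emit:
servo_tool:
  increments:
    - {"dx": 20, "dy": -45, "gripper": -1}
    - {"dx": 20, "dy": -45, "gripper": -1}
    - {"dx": 20, "dy": -45, "gripper": -1}
    - {"dx": 20, "dy": -45, "gripper": -1}
    - {"dx": 20, "dy": -45, "gripper": -1}
    - {"dx": 20, "dy": -45, "gripper": -1}
    - {"dx": 15, "dy": -35, "gripper": -1}
    - {"gripper": -1}
    - {"gripper": -1}
    - {"gripper": -1}

```text
invalid input at $.increments[0]: expected keys gripper, dx, dy, dz, roll
```

```bash
cat >> h.py <<'E'
from scipy.spatial.transform import Rotation as Ro
def wrist():
    s=sense();p=capture("wrist");T=np.eye(4);T[:3,:3]=Ro.from_euler("xyz",s["eef_rot"]).as_matrix();T[:3,3]=s["tool_pos"]
    p["extrinsics"]=T@np.array(p["tool_from_camera"]);return s,p
E
python3 - <<'E'
from h import *
s,p=wrist();print(s["time"],np.round(s["tool_pos"],4),np.round(s["eef_rot"],3))
print(np.round(p["extrinsics"],3))
cv2.imwrite("pics/w0.png",p["frame"][:,:,::-1])
for t,z in(("station",0),("knob_grip",.145),("mark",.074),("pointer",.069),("crank",.109)):
    for q in place_of(t,p)[:1]: print(t,round(q["p"],2),np.round(q["at"]),np.round(ray(p,q["at"],z),4))
E
```

```text
1.1 [ 0.221  -0.6113  0.2503] [ 3.142 -0.     0.347]
[[ 0.339 -0.904 -0.26   0.287]
 [-0.941 -0.326 -0.094 -0.588]
 [ 0.     0.277 -0.961  0.374]
 [ 0.     0.     0.     1.   ]]
```

View pics/w0.png

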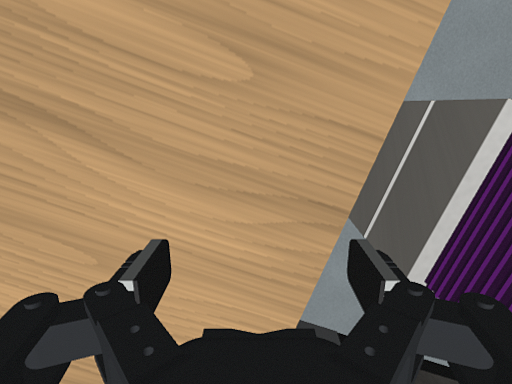

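The picture shows only bench and the fingers, because the move was refused: every row needs all five keys. I'm resending it.

Emit:
servo_tool:
  increments:
    - {"roll": 0.12, "gripper": -1, "dx": 0, "dy": 0, "dz": 0}
    - {"roll": 0.12, "gripper": -1, "dx": 0, "dy": 0, "dz": 0}
    - {"roll": 0.107, "gripper": -1, "dx": 0, "dy": 0, "dz": 0}
    - {"roll": 0, "gripper": -1, "dx": 20, "dy": -45, "dz": 0}
    - {"roll": 0, "gripper": -1, "dx": 20, "dy": -45, "dz": 0}
    - {"roll": 0, "gripper": -1, "dx": 20, "dy": -45, "dz": 0}
    - {"roll": 0, "gripper": -1, "dx": 20, "dy": -45, "dz": 0}
    - {"roll": 0, "gripper": -1, "dx": 20, "dy": -45, "dz": 0}
    - {"roll": 0, "gripper": -1, "dx": 20, "dy": -45, "dz": 0}
    - {"roll": 0, "gripper": -1, "dx": 20, "dy": -45, "dz": 0}
  newtons: 25

```text
time: 2.4
tool_pos: [0.3617, -0.2946, 0.2506]
eef_rot: [3.141, -0.001, -0.0]
wrist_force: [1.2, -0.6, -0.4]
finger_gap: 0.0854
grip_force: 0.0
```

Emit:
servo_tool:
  increments:
    - {"roll": 0, "gripper": -1, "dx": 20, "dy": -45, "dz": 0}
    - {"roll": 0, "gripper": -1, "dx": 20, "dy": -45, "dz": 0}
    - {"roll": 0, "gripper": -1, "dx": 20, "dy": -45, "dz": 0}
    - {"roll": 0, "gripper": -1, "dx": 20, "dy": -45, "dz": 0}
    - {"roll": 0, "gripper": -1, "dx": 20, "dy": -45, "dz": 0}
    - {"roll": 0, "gripper": -1, "dx": 20, "dy": -45, "dz": 0}
    - {"roll": 0, "gripper": -1, "dx": 15, "dy": -35, "dz": 0}
    - {"roll": 0, "gripper": -1, "dx": 0, "dy": 0, "dz": 0}
    - {"roll": 0, "gripper": -1, "dx": 0, "dy": 0, "dz": 0}
    - {"roll": 0, "gripper": -1, "dx": 0, "dy": 0, "dz": 0}

```text
time: 3.4
tool_pos: [0.4956, 0.0073, 0.2503]
eef_rot: [3.141, 0.0, -0.002]
wrist_force: [0.4, -0.5, 0.1]
finger_gap: 0.0851
grip_force: 0.0
```

```bash
python3 - <<'E'
from h import *
s,p=wrist();print(s["time"],np.round(s["tool_pos"],4),np.round(s["eef_rot"],3))
cv2.imwrite("pics/w1.png",p["frame"][:,:,::-1]);np.save("w1.npy",p["extrinsics"])
for t,z in(("knob_grip",.145),("crank",.109)):
    for q in place_of(t,p)[:1]: print(t,round(q["p"],2),np.round(q["at"]),np.round(ray(p,q["at"],z),4))
hsv,h,ss,v=masks(p)
b=blob((abs(h-28)<6)&(ss>150)&(v>90),(256,192),300);print(b.mean(0),b.min(0),b.max(0),ray(p,b.mean(0),.15))
E
```

```text
3.4 [0.4956 0.0073 0.2503] [ 3.141e+00  0.000e+00 -2.000e-03]
knob_grip 0.62 [234. 184.] [0.505  0.0258 0.145 ]
crank 0.56 [286. 128.] [ 0.5451 -0.0178  0.109 ]
[232.92764858 187.08591731] [212 159] [253 211] [0.50352488 0.02633315 0.15      ]
```

View pics/w1.png

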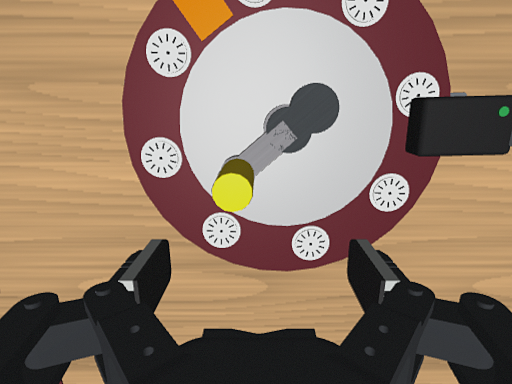

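The wrist view shows the knob top at (232,193), the crank hub near (290,125), the scanner on the right and the mark at the upper left (200,15). I'll refine the disc centre and the knob position.

```bash
python3 - <<'E'
from h import *
s,p=wrist();hsv,h,ss,v=masks(p)
mar=((h>165)|(h<4))&(ss>100)&(v<130)&(v>30)
pts=blob(mar,(286,110),175);hull=cv2.convexHull(pts.astype(np.float32))[:,0]
hull=np.array([q for q in hull if q[1]>10 and not(q[0]>395)])
W=np.array([ray(p,q,.074)[:2] for q in hull])
f=lambda x:np.hypot(W[:,0]-x[0],W[:,1]-x[1])-x[2]
r=least_squares(f,[.55,-.02,.16],loss="soft_l1",f_scale=.002);print(len(W),r.x,np.round(r.fun*1e3,1))
print(least_squares(lambda x:f([*x,.16]),[.55,-.02],loss="soft_l1",f_scale=.002).x)
b=blob((abs(h-28)<6)&(ss>150)&(v>170),(232,190),40);(c,rad)=cv2.minEnclosingCircle(b.astype(np.float32));print(c,rad,ray(p,c,.17))
E
```

```text
31 [ 0.54381373 -0.020056    0.15881962] [ 0.1 -0.1 -0.   0.3 -0.2 -0.2  0.2 -0.  -0.3  0.3  0.2  0.1  0.1  0.2
  0.  -0.3  0.  -0.2  0.   0.  -0.4  0.1  0.   0.1 -0.2  0.3  0.1  0.1
  0.2  0.  -0.4]
[ 0.54492539 -0.02104702]
(231.5, 192.375) 20.041072845458984 [0.50531292 0.0255705  0.17      ]
```

Emit:
servo_tool:
  increments:
    - {"roll": 0, "gripper": -1, "dx": 5, "dy": -9, "dz": 0}
    - {"roll": 0, "gripper": -1, "dx": 5, "dy": -9, "dz": 0}
    - {"roll": 0, "gripper": -1, "dx": 0, "dy": 0, "dz": 26}
    - {"roll": 0, "gripper": -1, "dx": 0, "dy": 0, "dz": 26}
    - {"roll": 0, "gripper": -1, "dx": 0, "dy": 0, "dz": 26}
    - {"roll": 0, "gripper": -1, "dx": 0, "dy": 0, "dz": 24}
    - {"roll": 0, "gripper": 0, "dx": 0, "dy": 0, "dz": 0}
    - {"roll": 0, "gripper": 1, "dx": 0, "dy": 0, "dz": 0}
    - {"roll": 0, "gripper": 1, "dx": 0, "dy": 0, "dz": 0}
    - {"roll": 0, "gripper": 1, "dx": 0, "dy": 0, "dz": 0}
  newtons: 30

```text
time: 4.6
tool_pos: [0.5072, 0.0268, 0.1496]
eef_rot: [-3.141, -0.003, -0.0]
wrist_force: [-1.2, -0.9, 7.8]
finger_gap: 0.0295
grip_force: 31.1
```

Emit:
servo_tool:
  increments:
    - {"roll": 0, "gripper": 1, "dx": 0, "dy": 0, "dz": 0}
    - {"roll": 0, "gripper": 1, "dx": 0, "dy": 0, "dz": 0}
    - {"roll": 0, "gripper": 1, "dx": 0, "dy": 0, "dz": 0}
    - {"roll": 0, "gripper": 1, "dx": 0, "dy": 0, "dz": 0}
    - {"roll": 0, "gripper": 1, "dx": 0, "dy": 0, "dz": 0}
    - {"roll": 0, "gripper": 1, "dx": 0, "dy": 0, "dz": 0}
    - {"roll": 0, "gripper": 1, "dx": 0, "dy": 0, "dz": 0}
    - {"roll": 0, "gripper": 1, "dx": 0, "dy": 0, "dz": 0}
    - {"roll": 0, "gripper": 1, "dx": 0, "dy": 0, "dz": 0}
    - {"roll": 0, "gripper": 1, "dx": 0, "dy": 0, "dz": 0}

```text
time: 5.6
tool_pos: [0.5073, 0.0268, 0.1497]
eef_rot: [-3.141, -0.003, -0.0]
wrist_force: [-0.2, -0.2, 7.1]
finger_gap: 0.0292
grip_force: 30.5
```

```bash
cat >> h.py <<'E'
C=np.array([.5440,-.0202])
def marks():
    "mark angle (world, rad) from scene camera by the orange patch; also time"
    s=sense();p=capture("scene");hsv,h,ss,v=masks(p)
    b=blob((h>6)&(h<18)&(ss>200)&(v>110),(240,200),75)
    out=(s["time"],len(b),None,None)
    if len(b)>20:
        w=ray(p,b.mean(0),.074)[:2]-C; out=(s["time"],len(b),np.arctan2(w[1],w[0]),np.hypot(*w))
    return s,p,out
E
python3 - <<'E'
from h import *
s,p,o=marks();cv2.imwrite("pics/s1.png",p["frame"][:,:,::-1])
print(s["time"],np.round(s["tool_pos"],4),s["finger_gap"],s["grip_force"],np.round(s["wrist_force"],1),o)
E
```

```text
5.6 [0.5073 0.0268 0.1497] 0.02922379113342863 30.488932728767395 [-0.2 -0.2  7.1] (5.6, 221, np.float64(0.634250819239504), np.float64(0.13552875380337265))
```

View pics/s1.png

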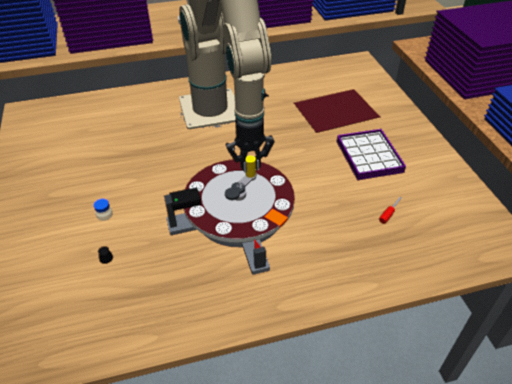

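Knob gripped (gap 29 mm, 30 N), and the mark is visible at (276,217). Next: a row generator and a disc model.

```bash
cat > plan.py <<'E'
import json,sys,os,numpy as np
# usage: plan.py w1 .. w10 ; clockwise crank speeds rad/s; keeps commanded state in plan.json
r=.0600;C=np.array([.5440,-.0202])
st=json.load(open("plan.json")) if os.path.exists("plan.json") else dict(p=[.5073,.0268],a=float(np.arctan2(.0470,-.0367)),log=[])
p=np.array(st["p"]);a=st["a"];out=[]
for w in map(float,sys.argv[1:11]):
    a-=w*.1;d=(C+r*np.array([np.cos(a),np.sin(a)])-p)*1000 if w else np.zeros(2)
    d=np.round(d,1);p=p+d/1000
    out.append({"gripper":1,"dx":float(d[0]),"dy":float(-d[1]) if d[1] else 0,"dz":0,"roll":0});st["log"].append(w)
st["p"]=list(p);st["a"]=a;json.dump(st,open("plan.json","w"))
print(json.dumps(out),"end",p,a)
E
python3 plan.py .4 .8 1.2 1.6 2 2.3 2.3 2.3 2.3 2.3
```

```text
[{"gripper": 1, "dx": 1.7, "dy": -1.7, "dz": 0, "roll": 0}, {"gripper": 1, "dx": 4.0, "dy": -2.7, "dz": 0, "roll": 0}, {"gripper": 1, "dx": 6.4, "dy": -3.3, "dz": 0, "roll": 0}, {"gripper": 1, "dx": 9.0, "dy": -3.2, "dz": 0, "roll": 0}, {"gripper": 1, "dx": 11.8, "dy": -2.0, "dz": 0, "roll": 0}, {"gripper": 1, "dx": 13.8, "dy": 0.7, "dz": 0, "roll": 0}, {"gripper": 1, "dx": 13.2, "dy": 3.9, "dz": 0, "roll": 0}, {"gripper": 1, "dx": 12.0, "dy": 6.7, "dz": 0, "roll": 0}, {"gripper": 1, "dx": 10.2, "dy": 9.3, "dz": 0, "roll": 0}, {"gripper": 1, "dx": 7.7, "dy": 11.4, "dz": 0, "roll": 0}] end [0.5971 0.0077] 0.48375153920459435
```

Emit:
servo_tool:
  increments:
    - {"gripper": 1, "dx": 1.7, "dy": -1.7, "dz": 0, "roll": 0}
    - {"gripper": 1, "dx": 4.0, "dy": -2.7, "dz": 0, "roll": 0}
    - {"gripper": 1, "dx": 6.4, "dy": -3.3, "dz": 0, "roll": 0}
    - {"gripper": 1, "dx": 9.0, "dy": -3.2, "dz": 0, "roll": 0}
    - {"gripper": 1, "dx": 11.8, "dy": -2.0, "dz": 0, "roll": 0}
    - {"gripper": 1, "dx": 13.8, "dy": 0.7, "dz": 0, "roll": 0}
    - {"gripper": 1, "dx": 13.2, "dy": 3.9, "dz": 0, "roll": 0}
    - {"gripper": 1, "dx": 12.0, "dy": 6.7, "dz": 0, "roll": 0}
    - {"gripper": 1, "dx": 10.2, "dy": 9.3, "dz": 0, "roll": 0}
    - {"gripper": 1, "dx": 7.7, "dy": 11.4, "dz": 0, "roll": 0}

```text
time: 6.65
tool_pos: [0.5987, 0.0092, 0.1498]
eef_rot: [-3.139, -0.005, 0.002]
wrist_force: [3.0, 3.3, 5.2]
finger_gap: 0.0292
grip_force: 30.6
```

```bash
cat > look.py <<'E'
from h import *
import json,os
s,p,o=marks();t=s["tool_pos"];k=np.array(t[:2])-C
L=json.load(open("obs.json")) if os.path.exists("obs.json") else [[5.6,0.634,2.2337]]
if o[2] is not None: L.append([o[0],float(o[2]),float(np.arctan2(k[1],k[0]))]);json.dump(L,open("obs.json","w"))
print(o,"knob r %.4f a %.3f z %.4f"%(np.hypot(*k),np.arctan2(k[1],k[0]),t[2]),np.round(s["wrist_force"],1),s["finger_gap"])
if len(L)>1: print("mean w",((L[-2][1]-L[-1][1])%(2*np.pi))/(L[-1][0]-L[-2][0]))
E
python3 look.py; python3 plan.py 2.3 2.3 2.3 2.3 2.3 2.3 2.3 2.3 2.3 2.3
```

```text
(6.65, 236, np.float64(0.29097125363535564), np.float64(0.13660696087786667)) knob r 0.0621 a 0.493 z 0.1498 [3.  3.3 5.2] 0.02921330073238367
mean w 0.3266940441568039
[{"gripper": 1, "dx": 5.0, "dy": 12.8, "dz": 0, "roll": 0}, {"gripper": 1, "dx": 1.9, "dy": 13.7, "dz": 0, "roll": 0}, {"gripper": 1, "dx": -1.3, "dy": 13.7, "dz": 0, "roll": 0}, {"gripper": 1, "dx": -4.3, "dy": 13.1, "dz": 0, "roll": 0}, {"gripper": 1, "dx": -7.2, "dy": 11.7, "dz": 0, "roll": 0}, {"gripper": 1, "dx": -9.7, "dy": 9.8, "dz": 0, "roll": 0}, {"gripper": 1, "dx": -11.7, "dy": 7.3, "dz": 0, "roll": 0}, {"gripper": 1, "dx": -13.0, "dy": 4.4, "dz": 0, "roll": 0}, {"gripper": 1, "dx": -13.7, "dy": 1.4, "dz": 0, "roll": 0}, {"gripper": 1, "dx": -13.7, "dy": -1.8, "dz": 0, "roll": 0}] end [ 0.5294 -0.0784] -1.8162484607954055
```

Emit:
servo_tool:
  increments:
    - {"gripper": 1, "dx": 5.0, "dy": 12.8, "dz": 0, "roll": 0}
    - {"gripper": 1, "dx": 1.9, "dy": 13.7, "dz": 0, "roll": 0}
    - {"gripper": 1, "dx": -1.3, "dy": 13.7, "dz": 0, "roll": 0}
    - {"gripper": 1, "dx": -4.3, "dy": 13.1, "dz": 0, "roll": 0}
    - {"gripper": 1, "dx": -7.2, "dy": 11.7, "dz": 0, "roll": 0}
    - {"gripper": 1, "dx": -9.7, "dy": 9.8, "dz": 0, "roll": 0}
    - {"gripper": 1, "dx": -11.7, "dy": 7.3, "dz": 0, "roll": 0}
    - {"gripper": 1, "dx": -13.0, "dy": 4.4, "dz": 0, "roll": 0}
    - {"gripper": 1, "dx": -13.7, "dy": 1.4, "dz": 0, "roll": 0}
    - {"gripper": 1, "dx": -13.7, "dy": -1.8, "dz": 0, "roll": 0}

```text
time: 7.7
tool_pos: [0.5291, -0.0771, 0.1496]
eef_rot: [-3.139, -0.004, -0.0]
wrist_force: [3.9, 9.5, 7.2]
finger_gap: 0.0296
grip_force: 31.0
```

```bash
cat > fit.py <<'E'
# simulate the disc from the logged crank speeds; fit J and D to the seen mark angles
import json,numpy as np
from scipy.optimize import least_squares
st=json.load(open("plan.json"));L=json.load(open("obs.json"));T0=5.65;LAG=.03
# time line of crank speed: rows with camera holds (0.05 s) after obs
def run(J,D,log,obs,c=.05):
    t=T0;w=th=0.;res=[];oi=1;dt=.005
    ev=[o[0] for o in obs[1:]]
    hist=[]
    def adv(wc,T):
        nonlocal w,th,t
        for _ in range(int(round(T/dt))):
            q=c*(wc-w)
            if abs(w)<1e-4 and abs(q)<D: w=0.
            else:
                n=w+dt/J*(q-D*np.sign(w if abs(w)>1e-4 else q))
                w=0. if w*n<0 else n
            th+=w*dt;t+=dt;hist.append((t,th,w))
    for wc in log:
        while oi<len(obs) and t>=ev[oi-1]-.01: res.append(th);adv(0,.05);oi+=1
        adv(wc,.1)
    while oi<len(obs) and t>=ev[oi-1]-.01: res.append(th);adv(0,.05);oi+=1
    return np.array(res),hist
def fit():
    m=np.array([o[1] for o in L]);log=st["log"]
    def f(x):
        r,_=run(x[0],x[1],log,L);e=r-(m[0]-m[1:len(r)+1]);e=(e+np.pi)%(2*np.pi)-np.pi
        return np.r_[e/.02,(x[0]-.045)/.012,(x[1]-.035)/.02]
    s=least_squares(f,[.045,.035],bounds=([.03,.01],[.065,.075]),diff_step=1e-3,x_scale=[.01,.01]);return s.x,s.fun
if __name__=="__main__":
    import sys
    x,e=fit();r,h=run(*x,st["log"],L);print("J,D",x,"res",np.round(e[:-2]*.02,3),"now t,th,w",np.round(h[-1],3),"steady wc",1.571+x[1]/.05)
    a=[float(v) for v in sys.argv[1:]]
    if a:
        r,h=run(*x,st["log"]+a,L);n=len(a)*20;print("forecast w",[round(q[2],3) for q in h[-n+19::20]],"th",round(h[-1][1],3))
E
python3 look.py; python3 fit.py 2.4 2.4 2.4 2.4 2.4 2.4 2.4 2.4 2.4 2.4
```

```text
(7.7, 241, np.float64(-0.7112914406096766), np.float64(0.13597391093345482)) knob r 0.0588 a -1.826 z 0.1496 [3.9 9.5 7.2] 0.029582742783614016
mean w 0.9545358992809834
J,D [0.03063384 0.05035305] res [-0.024  0.007] now t,th,w [7.75  1.407 1.004] steady wc 2.5780609566220583
forecast w [np.float64(1.062), np.float64(1.112), np.float64(1.155), np.float64(1.191), np.float64(1.221), np.float64(1.247), np.float64(1.269), np.float64(1.288), np.float64(1.304), np.float64(1.317)] th 2.609
```

```bash
sed -i 's/C=np.array(\[.5440,-.0202\])/C=np.array([.5455,-.0193])/' plan.py; python3 plan.py 2.5 2.5 2.5 2.5 2.5 2.5 2.5 2.5 2.5 2.5
```

```text
[{"gripper": 1, "dx": -12.4, "dy": -6.3, "dz": 0, "roll": 0}, {"gripper": 1, "dx": -12.2, "dy": -8.7, "dz": 0, "roll": 0}, {"gripper": 1, "dx": -9.6, "dy": -11.5, "dz": 0, "roll": 0}, {"gripper": 1, "dx": -6.6, "dy": -13.4, "dz": 0, "roll": 0}, {"gripper": 1, "dx": -2.9, "dy": -14.7, "dz": 0, "roll": 0}, {"gripper": 1, "dx": 0.7, "dy": -14.9, "dz": 0, "roll": 0}, {"gripper": 1, "dx": 4.4, "dy": -14.3, "dz": 0, "roll": 0}, {"gripper": 1, "dx": 7.8, "dy": -12.8, "dz": 0, "roll": 0}, {"gripper": 1, "dx": 10.8, "dy": -10.4, "dz": 0, "roll": 0}, {"gripper": 1, "dx": 12.9, "dy": -7.5, "dz": 0, "roll": 0}] end [0.5223 0.0361] -4.316248460795405
```

Emit:
servo_tool:
  increments:
    - {"gripper": 1, "dx": -12.4, "dy": -6.3, "dz": 0, "roll": 0}
    - {"gripper": 1, "dx": -12.2, "dy": -8.7, "dz": 0, "roll": 0}
    - {"gripper": 1, "dx": -9.6, "dy": -11.5, "dz": 0, "roll": 0}
    - {"gripper": 1, "dx": -6.6, "dy": -13.4, "dz": 0, "roll": 0}
    - {"gripper": 1, "dx": -2.9, "dy": -14.7, "dz": 0, "roll": 0}
    - {"gripper": 1, "dx": 0.7, "dy": -14.9, "dz": 0, "roll": 0}
    - {"gripper": 1, "dx": 4.4, "dy": -14.3, "dz": 0, "roll": 0}
    - {"gripper": 1, "dx": 7.8, "dy": -12.8, "dz": 0, "roll": 0}
    - {"gripper": 1, "dx": 10.8, "dy": -10.4, "dz": 0, "roll": 0}
    - {"gripper": 1, "dx": 12.9, "dy": -7.5, "dz": 0, "roll": 0}

```text
time: 8.75
tool_pos: [0.5214, 0.0357, 0.1496]
eef_rot: [3.141, -0.001, -0.0]
wrist_force: [-0.2, -1.8, 10.4]
finger_gap: 0.0287
grip_force: 31.1
```

```bash
python3 look.py; python3 fit.py 2.5 2.5 2.5 2.5 2.5 2.5 2.5 2.5 2.5 2.5
```

```text
(8.75, 43, np.float64(-2.025377285917583), np.float64(0.1282905770903234)) knob r 0.0603 a 1.955 z 0.1496 [-0.2 -1.8 10.4] 0.028726165441123924
mean w 1.2515103288646732
J,D [0.0305766  0.05039755] res [-0.024  0.007  0.   ] now t,th,w [8.8   2.724 1.208] steady wc 2.5789509363883414
forecast w [np.float64(1.251), np.float64(1.287), np.float64(1.318), np.float64(1.345), np.float64(1.367), np.float64(1.386), np.float64(1.402), np.float64(1.416), np.float64(1.427), np.float64(1.437)] th 4.077
```

```bash
python3 fit.py 2.8 2.8 2.8 2.8 2.7 2.6 2.6 2.6 2.6 2.6 2.6 2.6 2.6 2.6 2.6; python3 plan.py 2.8 2.8 2.8 2.8 2.7 2.6 2.6 2.6 2.6 2.6
```

```text
J,D [0.0305766  0.05039755] res [-0.024  0.007  0.   ] now t,th,w [8.8   2.724 1.208] steady wc 2.5789509363883414
forecast w [np.float64(1.296), np.float64(1.371), np.float64(1.435), np.float64(1.489), np.float64(1.52), np.float64(1.531), np.float64(1.54), np.float64(1.548), np.float64(1.555), np.float64(1.56), np.float64(1.565), np.float64(1.569), np.float64(1.573), np.float64(1.576), np.float64(1.578)] th 4.977
[{"gripper": 1, "dx": 16.2, "dy": -4.2, "dz": 0, "roll": 0}, {"gripper": 1, "dx": 16.8, "dy": 0.4, "dz": 0, "roll": 0}, {"gripper": 1, "dx": 16.0, "dy": 5.0, "dz": 0, "roll": 0}, {"gripper": 1, "dx": 13.9, "dy": 9.2, "dz": 0, "roll": 0}, {"gripper": 1, "dx": 10.6, "dy": 12.3, "dz": 0, "roll": 0}, {"gripper": 1, "dx": 6.7, "dy": 14.0, "dz": 0, "roll": 0}, {"gripper": 1, "dx": 2.9, "dy": 15.3, "dz": 0, "roll": 0}, {"gripper": 1, "dx": -1.1, "dy": 15.5, "dz": 0, "roll": 0}, {"gripper": 1, "dx": -5.1, "dy": 14.7, "dz": 0, "roll": 0}, {"gripper": 1, "dx": -8.7, "dy": 12.9, "dz": 0, "roll": 0}] end [ 0.5905 -0.059 ] -7.006248460795405
```

Emit:
servo_tool:
  increments:
    - {"gripper": 1, "dx": 16.2, "dy": -4.2, "dz": 0, "roll": 0}
    - {"gripper": 1, "dx": 16.8, "dy": 0.4, "dz": 0, "roll": 0}
    - {"gripper": 1, "dx": 16.0, "dy": 5.0, "dz": 0, "roll": 0}
    - {"gripper": 1, "dx": 13.9, "dy": 9.2, "dz": 0, "roll": 0}
    - {"gripper": 1, "dx": 10.6, "dy": 12.3, "dz": 0, "roll": 0}
    - {"gripper": 1, "dx": 6.7, "dy": 14.0, "dz": 0, "roll": 0}
    - {"gripper": 1, "dx": 2.9, "dy": 15.3, "dz": 0, "roll": 0}
    - {"gripper": 1, "dx": -1.1, "dy": 15.5, "dz": 0, "roll": 0}
    - {"gripper": 1, "dx": -5.1, "dy": 14.7, "dz": 0, "roll": 0}
    - {"gripper": 1, "dx": -8.7, "dy": 12.9, "dz": 0, "roll": 0}

```text
time: 9.8
tool_pos: [0.5896, -0.0605, 0.1496]
eef_rot: [3.141, -0.001, -0.001]
wrist_force: [-2.0, 3.7, 10.0]
finger_gap: 0.0292
grip_force: 31.2
```

```bash
python3 look.py; python3 fit.py 2.6 2.6 2.6 2.6 2.6 2.6 2.6 2.6 2.6 2.6; python3 plan.py 2.6 2.6 2.6 2.6 2.6 2.6 2.6 2.6 2.6 2.6
```

```text
(9.8, 22, np.float64(2.8413298818890533), np.float64(0.13933376684225093)) knob r 0.0609 a -0.724 z 0.1496 [-2.   3.7 10. ] 0.02921757256460081
mean w 1.349026799402809
J,D [0.03       0.05174489] res [-0.03  -0.016 -0.048  0.043] now t,th,w [9.85  4.19  1.329] steady wc 2.6058977668740972
forecast w [np.float64(1.365), np.float64(1.396), np.float64(1.422), np.float64(1.444), np.float64(1.463), np.float64(1.479), np.float64(1.492), np.float64(1.503), np.float64(1.513), np.float64(1.521)] th 5.641
[{"gripper": 1, "dx": -11.7, "dy": 10.2, "dz": 0, "roll": 0}, {"gripper": 1, "dx": -14.0, "dy": 6.9, "dz": 0, "roll": 0}, {"gripper": 1, "dx": -15.2, "dy": 3.1, "dz": 0, "roll": 0}, {"gripper": 1, "dx": -15.6, "dy": -1.0, "dz": 0, "roll": 0}, {"gripper": 1, "dx": -14.7, "dy": -4.9, "dz": 0, "roll": 0}, {"gripper": 1, "dx": -13.0, "dy": -8.6, "dz": 0, "roll": 0}, {"gripper": 1, "dx": -10.4, "dy": -11.6, "dz": 0, "roll": 0}, {"gripper": 1, "dx": -7.0, "dy": -13.9, "dz": 0, "roll": 0}, {"gripper": 1, "dx": -3.2, "dy": -15.2, "dz": 0, "roll": 0}, {"gripper": 1, "dx": 0.8, "dy": -15.5, "dz": 0, "roll": 0}] end [ 0.4865 -0.0085] -9.606248460795403
```

Emit:
servo_tool:
  increments:
    - {"gripper": 1, "dx": -11.7, "dy": 10.2, "dz": 0, "roll": 0}
    - {"gripper": 1, "dx": -14.0, "dy": 6.9, "dz": 0, "roll": 0}
    - {"gripper": 1, "dx": -15.2, "dy": 3.1, "dz": 0, "roll": 0}
    - {"gripper": 1, "dx": -15.6, "dy": -1.0, "dz": 0, "roll": 0}
    - {"gripper": 1, "dx": -14.7, "dy": -4.9, "dz": 0, "roll": 0}
    - {"gripper": 1, "dx": -13.0, "dy": -8.6, "dz": 0, "roll": 0}
    - {"gripper": 1, "dx": -10.4, "dy": -11.6, "dz": 0, "roll": 0}
    - {"gripper": 1, "dx": -7.0, "dy": -13.9, "dz": 0, "roll": 0}
    - {"gripper": 1, "dx": -3.2, "dy": -15.2, "dz": 0, "roll": 0}
    - {"gripper": 1, "dx": 0.8, "dy": -15.5, "dz": 0, "roll": 0}

```text
time: 10.85
tool_pos: [0.4865, -0.0096, 0.1496]
eef_rot: [3.141, -0.004, -0.002]
wrist_force: [3.3, -1.4, 7.6]
finger_gap: 0.0292
grip_force: 30.9
```

```bash
python3 - <<'E'
import json
L=json.load(open("obs.json"));n=[200,236,241,43,22]
json.dump([o[:3]+[k] for o,k in zip(L,n)],open("obs.json","w"))
E
sed -i 's/float(np.arctan2(k\[1\],k\[0\]))\]/float(np.arctan2(k[1],k[0])),o[1]]/' look.py
sed -i 's|return np.r_\[e/.02,|return np.r_[e/np.array([.02 if o[3]>130 else .08 for o in L[1:len(r)+1]]),|; s|e\[:-2\]\*.02|e[:-2]*[.02 if o[3]>130 else .08 for o in L[1:]]|' fit.py
python3 look.py; python3 fit.py 2.6 2.6 2.6 2.6 2.6 2.6 2.6 2.6 2.6 2.6
```

```text
(10.85, 186, np.float64(1.3232151881468348), np.float64(0.13354311288134343)) knob r 0.0585 a 2.959 z 0.1496 [ 3.3 -1.4  7.6] 0.02915728411225923
mean w 1.4458235178497334
J,D [0.03       0.05213849] res [-0.033 -0.027 -0.066  0.016  0.012] now t,th,w [10.9    5.676  1.308] steady wc 2.6137697159965447
forecast w [np.float64(1.346), np.float64(1.379), np.float64(1.406), np.float64(1.43), np.float64(1.449), np.float64(1.466), np.float64(1.48), np.float64(1.492), np.float64(1.502), np.float64(1.51)] th 7.113
```

```bash
python3 - <<'E'
s=open("fit.py").read()
s=s.replace("run(x[0],x[1],log,L)","run(x[0],x[1],log,L,x[2])").replace("(x[1]-.035)/.02]","(x[1]-.035)/.02,(x[2]-.05)/.006]").replace("[.045,.035],bounds=([.03,.01],[.065,.075])","[.045,.035,.05],bounds=([.033,.01,.03],[.065,.075,.08])").replace("x_scale=[.01,.01]","x_scale=[.01,.01,.01]").replace("e[:-2]","e[:-3]").replace("run(*x,st[\"log\"],L)","run(x[0],x[1],st['log'],L,x[2])").replace('run(*x,st["log"]+a,L)','run(x[0],x[1],st["log"]+a,L,x[2])').replace("x[1]/.05","x[1]/x[2]")
open("fit.py","w").write(s)
E
python3 fit.py 2.8 2.7 2.6 2.6 2.6 2.6 2.6 2.6 2.6 2.6 2.6 2.6 2.6 2.6 2.6 2.6 2.6 2.6 2.6 2.6;python3 plan.py 2.7 2.7 2.6 2.6 2.6 2.6 2.6 2.6 2.6 2.6;python3 plan.py 2.6 2.6 2.6 2.6 2.6 2.6 2.6 2.6 2.6 2.6
```

```text
J,D [0.033      0.06160742 0.05837097] res [-0.024 -0.011 -0.054  0.023  0.006] now t,th,w [10.9    5.669  1.286] steady wc 2.6264462736219283
forecast w [np.float64(1.361), np.float64(1.407), np.float64(1.429), np.float64(1.448), np.float64(1.464), np.float64(1.477), np.float64(1.488), np.float64(1.497), np.float64(1.505), np.float64(1.511), np.float64(1.517), np.float64(1.521), np.float64(1.525), np.float64(1.528), np.float64(1.531), np.float64(1.533), np.float64(1.535), np.float64(1.537), np.float64(1.538), np.float64(1.539)] th 8.647
[{"gripper": 1, "dx": 5.0, "dy": -15.4, "dz": 0, "roll": 0}, {"gripper": 1, "dx": 8.9, "dy": -13.4, "dz": 0, "roll": 0}, {"gripper": 1, "dx": 11.8, "dy": -10.3, "dz": 0, "roll": 0}, {"gripper": 1, "dx": 13.9, "dy": -6.9, "dz": 0, "roll": 0}, {"gripper": 1, "dx": 15.2, "dy": -3.1, "dz": 0, "roll": 0}, {"gripper": 1, "dx": 15.6, "dy": 1.0, "dz": 0, "roll": 0}, {"gripper": 1, "dx": 14.7, "dy": 4.9, "dz": 0, "roll": 0}, {"gripper": 1, "dx": 13.0, "dy": 8.5, "dz": 0, "roll": 0}, {"gripper": 1, "dx": 10.4, "dy": 11.6, "dz": 0, "roll": 0}, {"gripper": 1, "dx": 7.1, "dy": 13.9, "dz": 0, "roll": 0}] end [0.6021 0.0007] -12.2262484607954
[{"gripper": 1, "dx": 3.2, "dy": 15.2, "dz": 0, "roll": 0}, {"gripper": 1, "dx": -0.8, "dy": 15.5, "dz": 0, "roll": 0}, {"gripper": 1, "dx": -4.7, "dy": 14.8, "dz": 0, "roll": 0}, {"gripper": 1, "dx": -8.4, "dy": 13.1, "dz": 0, "roll": 0}, {"gripper": 1, "dx": -11.5, "dy": 10.5, "dz": 0, "roll": 0}, {"gripper": 1, "dx": -13.8, "dy": 7.2, "dz": 0, "roll": 0}, {"gripper": 1, "dx": -15.2, "dy": 3.5, "dz": 0, "roll": 0}, {"gripper": 1, "dx": -15.5, "dy": -0.7, "dz": 0, "roll": 0}, {"gripper": 1, "dx": -14.9, "dy": -4.5, "dz": 0, "roll": 0}, {"gripper": 1, "dx": -13.1, "dy": -8.3, "dz": 0, "roll": 0}] end [ 0.5074 -0.0656] -14.826248460795398
```

Emit:
servo_tool:
  increments:
    - {"gripper": 1, "dx": 5.0, "dy": -15.4, "dz": 0, "roll": 0}
    - {"gripper": 1, "dx": 8.9, "dy": -13.4, "dz": 0, "roll": 0}
    - {"gripper": 1, "dx": 11.8, "dy": -10.3, "dz": 0, "roll": 0}
    - {"gripper": 1, "dx": 13.9, "dy": -6.9, "dz": 0, "roll": 0}
    - {"gripper": 1, "dx": 15.2, "dy": -3.1, "dz": 0, "roll": 0}
    - {"gripper": 1, "dx": 15.6, "dy": 1.0, "dz": 0, "roll": 0}
    - {"gripper": 1, "dx": 14.7, "dy": 4.9, "dz": 0, "roll": 0}
    - {"gripper": 1, "dx": 13.0, "dy": 8.5, "dz": 0, "roll": 0}
    - {"gripper": 1, "dx": 10.4, "dy": 11.6, "dz": 0, "roll": 0}
    - {"gripper": 1, "dx": 7.1, "dy": 13.9, "dz": 0, "roll": 0}

```text
time: 11.9
tool_pos: [0.6027, 0.0002, 0.1496]
eef_rot: [-3.141, -0.003, 0.0]
wrist_force: [-0.2, 1.4, 8.7]
finger_gap: 0.029
grip_force: 30.9
```

```bash
python3 look.py; python3 - <<'E'
import json
s=json.load(open("plan.json"));s["log"]=s["log"][:-10];json.dump(s,open("plan.json","w"))
E
python3 fit.py 2.6 2.6 2.6 2.6 2.6 2.6 2.6 2.6 2.6 2.6 2.6 2.6 2.6 2.6 2.6 2.6 2.6 2.6 2.6 2.6
```

```text
(11.9, 250, np.float64(-0.23480552993261003), np.float64(0.13697479632608386)) knob r 0.0622 a 0.335 z 0.1496 [-0.2  1.4  8.7] 0.029040436773885528
mean w 1.483829255313756
J,D [0.033      0.05922949 0.05664243] res [-0.027 -0.014 -0.052  0.031  0.025 -0.014] now t,th,w [11.95   7.208  1.305] steady wc 2.6166736174133645
forecast w [np.float64(1.344), np.float64(1.378), np.float64(1.406), np.float64(1.429), np.float64(1.449), np.float64(1.466), np.float64(1.48), np.float64(1.491), np.float64(1.501), np.float64(1.51), np.float64(1.517), np.float64(1.523), np.float64(1.528), np.float64(1.532), np.float64(1.536), np.float64(1.539), np.float64(1.541), np.float64(1.543), np.float64(1.545), np.float64(1.546)] th 10.177
```

Emit:
servo_tool:
  increments:
    - {"gripper": 1, "dx": 3.2, "dy": 15.2, "dz": 0, "roll": 0}
    - {"gripper": 1, "dx": -0.8, "dy": 15.5, "dz": 0, "roll": 0}
    - {"gripper": 1, "dx": -4.7, "dy": 14.8, "dz": 0, "roll": 0}
    - {"gripper": 1, "dx": -8.4, "dy": 13.1, "dz": 0, "roll": 0}
    - {"gripper": 1, "dx": -11.5, "dy": 10.5, "dz": 0, "roll": 0}
    - {"gripper": 1, "dx": -13.8, "dy": 7.2, "dz": 0, "roll": 0}
    - {"gripper": 1, "dx": -15.2, "dy": 3.5, "dz": 0, "roll": 0}
    - {"gripper": 1, "dx": -15.5, "dy": -0.7, "dz": 0, "roll": 0}
    - {"gripper": 1, "dx": -14.9, "dy": -4.5, "dz": 0, "roll": 0}
    - {"gripper": 1, "dx": -13.1, "dy": -8.3, "dz": 0, "roll": 0}

```text
time: 12.95
tool_pos: [0.5075, -0.0656, 0.1497]
eef_rot: [-3.141, -0.005, -0.001]
wrist_force: [5.7, 4.8, 6.8]
finger_gap: 0.0294
grip_force: 30.7
```

```bash
python3 - <<'E'
import json
s=json.load(open("plan.json"));s["log"]+=[2.6]*10;json.dump(s,open("plan.json","w"))
E
for i in 1 2 3; do python3 plan.py 2.6 2.6 2.6 2.6 2.6 2.6 2.6 2.6 2.6 2.6; done
```

```text
[{"gripper": 1, "dx": -10.7, "dy": -11.4, "dz": 0, "roll": 0}, {"gripper": 1, "dx": -7.3, "dy": -13.7, "dz": 0, "roll": 0}, {"gripper": 1, "dx": -3.6, "dy": -15.1, "dz": 0, "roll": 0}, {"gripper": 1, "dx": 0.5, "dy": -15.6, "dz": 0, "roll": 0}, {"gripper": 1, "dx": 4.4, "dy": -14.9, "dz": 0, "roll": 0}, {"gripper": 1, "dx": 8.1, "dy": -13.2, "dz": 0, "roll": 0}, {"gripper": 1, "dx": 11.2, "dy": -10.8, "dz": 0, "roll": 0}, {"gripper": 1, "dx": 13.7, "dy": -7.5, "dz": 0, "roll": 0}, {"gripper": 1, "dx": 15.1, "dy": -3.7, "dz": 0, "roll": 0}, {"gripper": 1, "dx": 15.5, "dy": 0.3, "dz": 0, "roll": 0}] end [0.5543 0.04  ] -17.426248460795406
[{"gripper": 1, "dx": 15.0, "dy": 4.2, "dz": 0, "roll": 0}, {"gripper": 1, "dx": 13.3, "dy": 8.0, "dz": 0, "roll": 0}, {"gripper": 1, "dx": 10.9, "dy": 11.1, "dz": 0, "roll": 0}, {"gripper": 1, "dx": 7.6, "dy": 13.6, "dz": 0, "roll": 0}, {"gripper": 1, "dx": 3.9, "dy": 15.0, "dz": 0, "roll": 0}, {"gripper": 1, "dx": -0.1, "dy": 15.6, "dz": 0, "roll": 0}, {"gripper": 1, "dx": -4.1, "dy": 15.0, "dz": 0, "roll": 0}, {"gripper": 1, "dx": -7.8, "dy": 13.4, "dz": 0, "roll": 0}, {"gripper": 1, "dx": -11.0, "dy": 11.0, "dz": 0, "roll": 0}, {"gripper": 1, "dx": -13.5, "dy": 7.8, "dz": 0, "roll": 0}] end [ 0.5685 -0.0747] -20.026248460795422
[{"gripper": 1, "dx": -15.0, "dy": 4.1, "dz": 0, "roll": 0}, {"gripper": 1, "dx": -15.5, "dy": 0, "dz": 0, "roll": 0}, {"gripper": 1, "dx": -15.1, "dy": -3.9, "dz": 0, "roll": 0}, {"gripper": 1, "dx": -13.5, "dy": -7.7, "dz": 0, "roll": 0}, {"gripper": 1, "dx": -11.1, "dy": -10.9, "dz": 0, "roll": 0}, {"gripper": 1, "dx": -7.9, "dy": -13.4, "dz": 0, "roll": 0}, {"gripper": 1, "dx": -4.3, "dy": -14.9, "dz": 0, "roll": 0}, {"gripper": 1, "dx": -0.2, "dy": -15.6, "dz": 0, "roll": 0}, {"gripper": 1, "dx": 3.8, "dy": -15.1, "dz": 0, "roll": 0}, {"gripper": 1, "dx": 7.5, "dy": -13.6, "dz": 0, "roll": 0}] end [0.4972 0.0163] -22.626248460795438
```

Emit:
servo_tool:
  increments:
    - {"gripper": 1, "dx": -10.7, "dy": -11.4, "dz": 0, "roll": 0}
    - {"gripper": 1, "dx": -7.3, "dy": -13.7, "dz": 0, "roll": 0}
    - {"gripper": 1, "dx": -3.6, "dy": -15.1, "dz": 0, "roll": 0}
    - {"gripper": 1, "dx": 0.5, "dy": -15.6, "dz": 0, "roll": 0}
    - {"gripper": 1, "dx": 4.4, "dy": -14.9, "dz": 0, "roll": 0}
    - {"gripper": 1, "dx": 8.1, "dy": -13.2, "dz": 0, "roll": 0}
    - {"gripper": 1, "dx": 11.2, "dy": -10.8, "dz": 0, "roll": 0}
    - {"gripper": 1, "dx": 13.7, "dy": -7.5, "dz": 0, "roll": 0}
    - {"gripper": 1, "dx": 15.1, "dy": -3.7, "dz": 0, "roll": 0}
    - {"gripper": 1, "dx": 15.5, "dy": 0.3, "dz": 0, "roll": 0}

```text
time: 13.95
tool_pos: [0.5539, 0.0404, 0.1496]
eef_rot: [-3.141, -0.001, 0.001]
wrist_force: [-0.1, 1.1, 9.9]
finger_gap: 0.0294
grip_force: 31.0
```

Emit:
servo_tool:
  increments:
    - {"gripper": 1, "dx": 15.0, "dy": 4.2, "dz": 0, "roll": 0}
    - {"gripper": 1, "dx": 13.3, "dy": 8.0, "dz": 0, "roll": 0}
    - {"gripper": 1, "dx": 10.9, "dy": 11.1, "dz": 0, "roll": 0}
    - {"gripper": 1, "dx": 7.6, "dy": 13.6, "dz": 0, "roll": 0}
    - {"gripper": 1, "dx": 3.9, "dy": 15.0, "dz": 0, "roll": 0}
    - {"gripper": 1, "dx": -0.1, "dy": 15.6, "dz": 0, "roll": 0}
    - {"gripper": 1, "dx": -4.1, "dy": 15.0, "dz": 0, "roll": 0}
    - {"gripper": 1, "dx": -7.8, "dy": 13.4, "dz": 0, "roll": 0}
    - {"gripper": 1, "dx": -11.0, "dy": 11.0, "dz": 0, "roll": 0}
    - {"gripper": 1, "dx": -13.5, "dy": 7.8, "dz": 0, "roll": 0}

```text
time: 14.95
tool_pos: [0.5672, -0.0755, 0.1496]
eef_rot: [-3.141, -0.001, -0.002]
wrist_force: [-2.0, 5.2, 10.7]
finger_gap: 0.0295
grip_force: 31.3
```

Emit:
servo_tool:
  increments:
    - {"gripper": 1, "dx": -15.0, "dy": 4.1, "dz": 0, "roll": 0}
    - {"gripper": 1, "dx": -15.5, "dy": 0, "dz": 0, "roll": 0}
    - {"gripper": 1, "dx": -15.1, "dy": -3.9, "dz": 0, "roll": 0}
    - {"gripper": 1, "dx": -13.5, "dy": -7.7, "dz": 0, "roll": 0}
    - {"gripper": 1, "dx": -11.1, "dy": -10.9, "dz": 0, "roll": 0}
    - {"gripper": 1, "dx": -7.9, "dy": -13.4, "dz": 0, "roll": 0}
    - {"gripper": 1, "dx": -4.3, "dy": -14.9, "dz": 0, "roll": 0}
    - {"gripper": 1, "dx": -0.2, "dy": -15.6, "dz": 0, "roll": 0}
    - {"gripper": 1, "dx": 3.8, "dy": -15.1, "dz": 0, "roll": 0}
    - {"gripper": 1, "dx": 7.5, "dy": -13.6, "dz": 0, "roll": 0}

```text
time: 15.95
tool_pos: [0.4966, 0.0153, 0.1496]
eef_rot: [3.141, -0.002, -0.001]
wrist_force: [1.7, -1.9, 9.2]
finger_gap: 0.0291
grip_force: 31.0
```

```bash
python3 look.py; python3 fit.py 2.7 2.7 2.6 2.6 2.6 2.6 2.6 2.6 2.6 2.6
```

```text
(15.95, 249, np.float64(-0.25571637543894804), np.float64(0.13683869183582323)) knob r 0.0592 a 2.498 z 0.1496 [ 1.7 -1.9  9.2] 0.02910214819039283
mean w 0.005163171729960004
J,D [0.03327023 0.05137135 0.0505015 ] res [-0.044 -0.047 -0.078  0.018  0.038  0.028 -0.025] now t,th,w [16.    13.505  1.392] steady wc 2.58822417926477
forecast w [np.float64(1.433), np.float64(1.468), np.float64(1.484), np.float64(1.498), np.float64(1.51), np.float64(1.52), np.float64(1.529), np.float64(1.537), np.float64(1.543), np.float64(1.549)] th 15.005
```

```bash
python3 plan.py 2.7 2.6 2.6 2.6 2.6 2.6 2.6 2.6 2.6 2.6; for i in 1 2 3 4 5 6; do python3 plan.py 2.6 2.6 2.6 2.6 2.6 2.6 2.6 2.6 2.6 2.6; done
```

```text
[{"gripper": 1, "dx": 11.2, "dy": -11.6, "dz": 0, "roll": 0}, {"gripper": 1, "dx": 13.4, "dy": -7.9, "dz": 0, "roll": 0}, {"gripper": 1, "dx": 15.0, "dy": -4.3, "dz": 0, "roll": 0}, {"gripper": 1, "dx": 15.5, "dy": -0.2, "dz": 0, "roll": 0}, {"gripper": 1, "dx": 15.1, "dy": 3.8, "dz": 0, "roll": 0}, {"gripper": 1, "dx": 13.7, "dy": 7.5, "dz": 0, "roll": 0}, {"gripper": 1, "dx": 11.2, "dy": 10.7, "dz": 0, "roll": 0}, {"gripper": 1, "dx": 8.1, "dy": 13.3, "dz": 0, "roll": 0}, {"gripper": 1, "dx": 4.4, "dy": 14.9, "dz": 0, "roll": 0}, {"gripper": 1, "dx": 0.4, "dy": 15.6, "dz": 0, "roll": 0}] end [ 0.6052 -0.0255] -25.23624846079545
[{"gripper": 1, "dx": -3.6, "dy": 15.1, "dz": 0, "roll": 0}, {"gripper": 1, "dx": -7.4, "dy": 13.7, "dz": 0, "roll": 0}, {"gripper": 1, "dx": -10.6, "dy": 11.4, "dz": 0, "roll": 0}, {"gripper": 1, "dx": -13.2, "dy": 8.2, "dz": 0, "roll": 0}, {"gripper": 1, "dx": -14.9, "dy": 4.6, "dz": 0, "roll": 0}, {"gripper": 1, "dx": -15.6, "dy": 0.5, "dz": 0, "roll": 0}, {"gripper": 1, "dx": -15.1, "dy": -3.4, "dz": 0, "roll": 0}, {"gripper": 1, "dx": -13.8, "dy": -7.2,
[... 2703 characters left out ...]
oll": 0}] end [ 0.5971 -0.05  ] -38.236248460795444
[{"gripper": 1, "dx": -9.7, "dy": 12.2, "dz": 0, "roll": 0}, {"gripper": 1, "dx": -12.4, "dy": 9.4, "dz": 0, "roll": 0}, {"gripper": 1, "dx": -14.4, "dy": 5.8, "dz": 0, "roll": 0}, {"gripper": 1, "dx": -15.5, "dy": 1.9, "dz": 0, "roll": 0}, {"gripper": 1, "dx": -15.4, "dy": -2.1, "dz": 0, "roll": 0}, {"gripper": 1, "dx": -14.3, "dy": -6.0, "dz": 0, "roll": 0}, {"gripper": 1, "dx": -12.4, "dy": -9.5, "dz": 0, "roll": 0}, {"gripper": 1, "dx": -9.4, "dy": -12.4, "dz": 0, "roll": 0}, {"gripper": 1, "dx": -6.0, "dy": -14.3, "dz": 0, "roll": 0}, {"gripper": 1, "dx": -2.1, "dy": -15.4, "dz": 0, "roll": 0}] end [ 0.4855 -0.0196] -40.836248460795424
```

Emit:
servo_tool:
  increments:
    - {"gripper": 1, "dx": 11.2, "dy": -11.6, "dz": 0, "roll": 0}
    - {"gripper": 1, "dx": 13.4, "dy": -7.9, "dz": 0, "roll": 0}
    - {"gripper": 1, "dx": 15.0, "dy": -4.3, "dz": 0, "roll": 0}
    - {"gripper": 1, "dx": 15.5, "dy": -0.2, "dz": 0, "roll": 0}
    - {"gripper": 1, "dx": 15.1, "dy": 3.8, "dz": 0, "roll": 0}
    - {"gripper": 1, "dx": 13.7, "dy": 7.5, "dz": 0, "roll": 0}
    - {"gripper": 1, "dx": 11.2, "dy": 10.7, "dz": 0, "roll": 0}
    - {"gripper": 1, "dx": 8.1, "dy": 13.3, "dz": 0, "roll": 0}
    - {"gripper": 1, "dx": 4.4, "dy": 14.9, "dz": 0, "roll": 0}
    - {"gripper": 1, "dx": 0.4, "dy": 15.6, "dz": 0, "roll": 0}

```text
time: 17.0
tool_pos: [0.6055, -0.0268, 0.1497]
eef_rot: [3.141, -0.003, -0.001]
wrist_force: [-1.2, 1.6, 8.6]
finger_gap: 0.0293
grip_force: 31.0
```

Emit:
servo_tool:
  increments:
    - {"gripper": 1, "dx": -3.6, "dy": 15.1, "dz": 0, "roll": 0}
    - {"gripper": 1, "dx": -7.4, "dy": 13.7, "dz": 0, "roll": 0}
    - {"gripper": 1, "dx": -10.6, "dy": 11.4, "dz": 0, "roll": 0}
    - {"gripper": 1, "dx": -13.2, "dy": 8.2, "dz": 0, "roll": 0}
    - {"gripper": 1, "dx": -14.9, "dy": 4.6, "dz": 0, "roll": 0}
    - {"gripper": 1, "dx": -15.6, "dy": 0.5, "dz": 0, "roll": 0}
    - {"gripper": 1, "dx": -15.1, "dy": -3.4, "dz": 0, "roll": 0}
    - {"gripper": 1, "dx": -13.8, "dy": -7.2, "dz": 0, "roll": 0}
    - {"gripper": 1, "dx": -11.5, "dy": -10.5, "dz": 0, "roll": 0}
    - {"gripper": 1, "dx": -8.3, "dy": -13.1, "dz": 0, "roll": 0}

```text
time: 18.0
tool_pos: [0.4917, -0.0453, 0.1496]
eef_rot: [3.141, -0.005, -0.001]
wrist_force: [5.7, 2.6, 5.0]
finger_gap: 0.0289
grip_force: 30.8
```

Emit:
servo_tool:
  increments:
    - {"gripper": 1, "dx": -4.8, "dy": -14.9, "dz": 0, "roll": 0}
    - {"gripper": 1, "dx": -0.7, "dy": -15.5, "dz": 0, "roll": 0}
    - {"gripper": 1, "dx": 3.3, "dy": -15.2, "dz": 0, "roll": 0}
    - {"gripper": 1, "dx": 7.0, "dy": -13.9, "dz": 0, "roll": 0}
    - {"gripper": 1, "dx": 10.4, "dy": -11.5, "dz": 0, "roll": 0}
    - {"gripper": 1, "dx": 13.1, "dy": -8.6, "dz": 0, "roll": 0}
    - {"gripper": 1, "dx": 14.7, "dy": -4.8, "dz": 0, "roll": 0}
    - {"gripper": 1, "dx": 15.6, "dy": -0.9, "dz": 0, "roll": 0}
    - {"gripper": 1, "dx": 15.2, "dy": 3.1, "dz": 0, "roll": 0}
    - {"gripper": 1, "dx": 13.9, "dy": 6.9, "dz": 0, "roll": 0}

```text
time: 19.0
tool_pos: [0.5791, 0.0309, 0.1497]
eef_rot: [-3.141, -0.002, 0.001]
wrist_force: [0.2, 0.1, 9.0]
finger_gap: 0.0293
grip_force: 31.1
```

Emit:
servo_tool:
  increments:
    - {"gripper": 1, "dx": 11.7, "dy": 10.3, "dz": 0, "roll": 0}
    - {"gripper": 1, "dx": 8.7, "dy": 12.9, "dz": 0, "roll": 0}
    - {"gripper": 1, "dx": 5.0, "dy": 14.7, "dz": 0, "roll": 0}
    - {"gripper": 1, "dx": 1.1, "dy": 15.5, "dz": 0, "roll": 0}
    - {"gripper": 1, "dx": -3.0, "dy": 15.3, "dz": 0, "roll": 0}
    - {"gripper": 1, "dx": -6.7, "dy": 14.0, "dz": 0, "roll": 0}
    - {"gripper": 1, "dx": -10.2, "dy": 11.8, "dz": 0, "roll": 0}
    - {"gripper": 1, "dx": -12.8, "dy": 8.8, "dz": 0, "roll": 0}
    - {"gripper": 1, "dx": -14.7, "dy": 5.2, "dz": 0, "roll": 0}
    - {"gripper": 1, "dx": -15.5, "dy": 1.2, "dz": 0, "roll": 0}

```text
time: 20.0
tool_pos: [0.5415, -0.0793, 0.1496]
eef_rot: [-3.14, -0.002, -0.001]
wrist_force: [0.7, 7.2, 8.3]
finger_gap: 0.0294
grip_force: 31.1
```

Emit:
servo_tool:
  increments:
    - {"gripper": 1, "dx": -15.3, "dy": -2.8, "dz": 0, "roll": 0}
    - {"gripper": 1, "dx": -14.1, "dy": -6.6, "dz": 0, "roll": 0}
    - {"gripper": 1, "dx": -11.9, "dy": -10.0, "dz": 0, "roll": 0}
    - {"gripper": 1, "dx": -8.9, "dy": -12.7, "dz": 0, "roll": 0}
    - {"gripper": 1, "dx": -5.3, "dy": -14.6, "dz": 0, "roll": 0}
    - {"gripper": 1, "dx": -1.5, "dy": -15.5, "dz": 0, "roll": 0}
    - {"gripper": 1, "dx": 2.7, "dy": -15.4, "dz": 0, "roll": 0}
    - {"gripper": 1, "dx": 6.4, "dy": -14.1, "dz": 0, "roll": 0}
    - {"gripper": 1, "dx": 9.9, "dy": -12.0, "dz": 0, "roll": 0}
    - {"gripper": 1, "dx": 12.7, "dy": -9.1, "dz": 0, "roll": 0}

```text
time: 21.0
tool_pos: [0.5163, 0.0331, 0.1496]
eef_rot: [3.141, -0.001, -0.001]
wrist_force: [0.3, -2.5, 10.0]
finger_gap: 0.0294
grip_force: 31.1
```

Emit:
servo_tool:
  increments:
    - {"gripper": 1, "dx": 14.5, "dy": -5.5, "dz": 0, "roll": 0}
    - {"gripper": 1, "dx": 15.5, "dy": -1.6, "dz": 0, "roll": 0}
    - {"gripper": 1, "dx": 15.3, "dy": 2.5, "dz": 0, "roll": 0}
    - {"gripper": 1, "dx": 14.3, "dy": 6.3, "dz": 0, "roll": 0}
    - {"gripper": 1, "dx": 12.1, "dy": 9.7, "dz": 0, "roll": 0}
    - {"gripper": 1, "dx": 9.2, "dy": 12.6, "dz": 0, "roll": 0}
    - {"gripper": 1, "dx": 5.6, "dy": 14.5, "dz": 0, "roll": 0}
    - {"gripper": 1, "dx": 1.8, "dy": 15.4, "dz": 0, "roll": 0}
    - {"gripper": 1, "dx": -2.3, "dy": 15.4, "dz": 0, "roll": 0}
    - {"gripper": 1, "dx": -6.1, "dy": 14.3, "dz": 0, "roll": 0}

```text
time: 22.0
tool_pos: [0.5965, -0.0517, 0.1496]
eef_rot: [3.141, -0.002, -0.001]
wrist_force: [-2.5, 2.3, 11.4]
finger_gap: 0.0296
grip_force: 31.1
```

Emit:
servo_tool:
  increments:
    - {"gripper": 1, "dx": -9.7, "dy": 12.2, "dz": 0, "roll": 0}
    - {"gripper": 1, "dx": -12.4, "dy": 9.4, "dz": 0, "roll": 0}
    - {"gripper": 1, "dx": -14.4, "dy": 5.8, "dz": 0, "roll": 0}
    - {"gripper": 1, "dx": -15.5, "dy": 1.9, "dz": 0, "roll": 0}
    - {"gripper": 1, "dx": -15.4, "dy": -2.1, "dz": 0, "roll": 0}
    - {"gripper": 1, "dx": -14.3, "dy": -6.0, "dz": 0, "roll": 0}
    - {"gripper": 1, "dx": -12.4, "dy": -9.5, "dz": 0, "roll": 0}
    - {"gripper": 1, "dx": -9.4, "dy": -12.4, "dz": 0, "roll": 0}
    - {"gripper": 1, "dx": -6.0, "dy": -14.3, "dz": 0, "roll": 0}
    - {"gripper": 1, "dx": -2.1, "dy": -15.4, "dz": 0, "roll": 0}

```text
time: 23.0
tool_pos: [0.4857, -0.0206, 0.1496]
eef_rot: [3.141, -0.005, -0.002]
wrist_force: [3.6, -1.2, 6.7]
finger_gap: 0.0291
grip_force: 30.8
```

```bash
python3 look.py; sed -i 's/x\[2\]-.05)\/.006/x[2]-.05)\/.012/' fit.py; python3 fit.py 2.6 2.6 2.6 2.6 2.6 2.6 2.6 2.6 2.6 2.6
```

```text
(23.0, 190, np.float64(1.1553792012490296), np.float64(0.13379400080143883)) knob r 0.0583 a -3.135 z 0.1496 [ 3.6 -1.2  6.7] 0.029135566430703773
mean w 0.6910765575165402
J,D [0.065      0.01491636 0.03      ] res [-0.153 -0.391 -0.512 -0.386 -0.149  0.179  1.846 -0.979] now t,th,w [23.05  30.019  2.04 ] steady wc 2.0682119327845774
forecast w [np.float64(2.042), np.float64(2.045), np.float64(2.048), np.float64(2.05), np.float64(2.053), np.float64(2.055), np.float64(2.057), np.float64(2.059), np.float64(2.061), np.float64(2.063)] th 32.072
```

```bash
sed -i 's/x\[2\]-.05)\/.012/x[2]-.05)\/.006/; s/\[.045,.035,.05\],bounds/[.036,.051,.05],bounds/; s/(x\[0\]-.045)\/.012/(x[0]-.04)\/.006/' fit.py
for n in "2.2 1.5 .8 0 0 0 0 0 0 0 0 0 0 0 0 0" "2.6 2 1 .5 0 0 0 0 0 0 0 0 0 0 0" "2.6 2.6 1.8 .9 0 0 0 0 0 0 0 0 0 0 0"; do python3 fit.py $n; done; grep -o '^.' /dev/null; python3 - <<'E'
from h import *
p=capture("scene");hsv,h,ss,v=masks(p)
cv2.imwrite("pics/crop1.png",cv2.resize(p["frame"][130:290,160:330,::-1],None,fx=4,fy=3.75,interpolation=cv2.INTER_CUBIC)[:600,:800])
E
```

```text
J,D [0.03592769 0.05166555 0.05136338] res [-0.053 -0.068 -0.101 -0.003  0.027  0.028  0.018 -0.019] now t,th,w [23.05  24.667  1.414] steady wc 2.5768829878267407
forecast w [np.float64(1.385), np.float64(1.266), np.float64(1.069), np.float64(0.792), np.float64(0.551), np.float64(0.343), np.float64(0.163), np.float64(0.007), 0.0, 0.0, 0.0, 0.0, 0.0, 0.0, 0.0, 0.0] th 25.289
J,D [0.03592769 0.05166555 0.05136338] res [-0.053 -0.068 -0.101 -0.003  0.027  0.028  0.018 -0.019] now t,th,w [23.05  24.667  1.414] steady wc 2.5768829878267407
forecast w [np.float64(1.438), np.float64(1.379), np.float64(1.194), np.float64(0.967), np.float64(0.703), np.float64(0.475), np.float64(0.277), np.float64(0.105), 0.0, 0.0, 0.0, 0.0, 0.0, 0.0, 0.0] th 25.384
J,D [0.03592769 0.05166555 0.05136338] res [-0.053 -0.068 -0.101 -0.003  0.027  0.028  0.018 -0.019] now t,th,w [23.05  24.667  1.414] steady wc 2.5768829878267407
forecast w [np.float64(1.438), np.float64(1.459), np.float64(1.37), np.float64(1.173), np.float64(0.882), np.float64(0.629), np.float64(0.411), np.float64(0.221), np.float64(0.057), 0.0, 0.0, 0.0, 0.0, 0.0, 0.0] th 25.495
```

View pics/crop1.png

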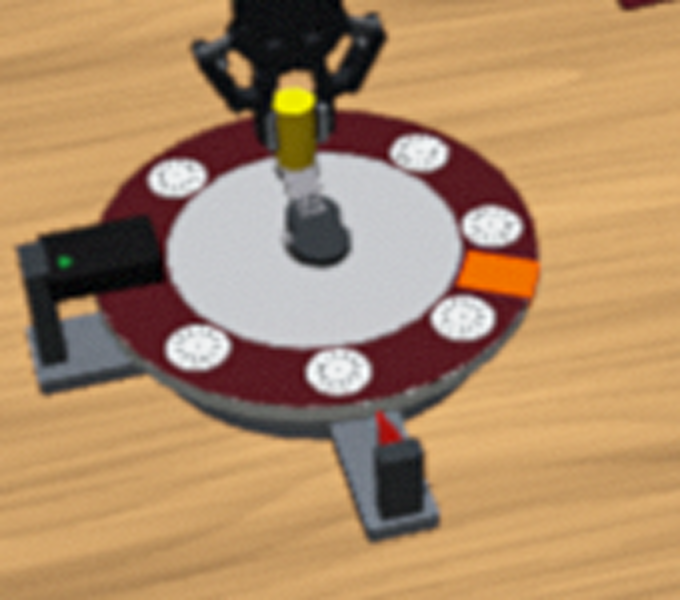

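The crop shows the pointer tip at crop (381,410), which is pixel (255.2,239.3). The mark centre is at crop (500,273), pixel (285,202.8), and the knob is held.

```bash
python3 - <<'E'
from h import *
import json
T=np.load("w1.npy")
p=capture("scene")  # calibration is the same; also current mark
hsv,h,ss,v=masks(p);s=sense()
for q in((255.25,239.3),(255,239),(256,240)):
    w=ray(p,q,.069)[:2]-C;print("tip",np.arctan2(w[1],w[0]),np.hypot(*w))
b=blob((h>6)&(h<18)&(ss>200)&(v>110),(240,200),75);w=ray(p,b.mean(0),.074)[:2]-C;a2=float(np.arctan2(w[1],w[0]))
w=ray(p,(285,202.8),.074)[:2]-C;a1=float(np.arctan2(w[1],w[0]));print(a1,a2,s["time"])
L=json.load(open("obs.json"));L+=[[23.05,a1,-3.135,100],[23.1,a2,-3.135,len(b)]];json.dump(L,open("obs.json","w"))
E
for n in "2 2 1.6 .8 0 0 0 0 0 0 0 0 0 0 0 0" "2.6 2.6 2.2 1.5 .8 0 0 0 0 0 0 0 0 0 0"; do python3 fit.py $n; done
```

```text
tip 0.03874783579796348 0.16586901382311364
tip 0.03678218282359427 0.16470073864249724
tip 0.045675202713812826 0.16872574297080895
1.0788563053287477 1.0062181390147293 23.15
J,D [0.03611553 0.05154099 0.05130234] res [-0.054 -0.07  -0.103 -0.005  0.025  0.028  0.022 -0.006 -0.008 -0.014] now t,th,w [23.15  24.804  1.095] steady wc 2.575651768287649
forecast w [np.float64(1.082), np.float64(1.07), np.float64(1.007), np.float64(0.846), np.float64(0.6), np.float64(0.387), np.float64(0.202), np.float64(0.042), 0.0, 0.0, 0.0, 0.0, 0.0, 0.0, 0.0, 0.0] th 25.377
J,D [0.03611553 0.05154099 0.05130234] res [-0.054 -0.07  -0.103 -0.005  0.025  0.028  0.022 -0.006 -0.008 -0.014] now t,th,w [23.15  24.804  1.095] steady wc 2.575651768287649
forecast w [np.float64(1.161), np.float64(1.219), np.float64(1.216), np.float64(1.12), np.float64(0.944), np.float64(0.685), np.float64(0.461), np.float64(0.266), np.float64(0.097), 0.0, 0.0, 0.0, 0.0, 0.0, 0.0] th 25.57
```

```bash
for n in "2.4 2.4 2.4 2.2 1.6 .8 0 0 0 0 0 0 0 0 0 0" "2.4 2.4 2.4 2.2 1.8 1.2 .6 0 0 0 0 0 0 0 0"; do python3 fit.py $n|tail -1; done;  cp plan.json plan0.json; python3 plan.py 2.4 2.4 2.4 2.2 1.8 1.2 .6 0 0 0
```

```text
forecast w [np.float64(1.135), np.float64(1.169), np.float64(1.199), np.float64(1.199), np.float64(1.119), np.float64(0.943), np.float64(0.684), np.float64(0.46), np.float64(0.265), np.float64(0.096), 0.0, 0.0, 0.0, 0.0, 0.0, 0.0] th 25.68
forecast w [np.float64(1.135), np.float64(1.169), np.float64(1.199), np.float64(1.199), np.float64(1.145), np.float64(1.019), np.float64(0.83), np.float64(0.586), np.float64(0.375), np.float64(0.192), np.float64(0.033), 0.0, 0.0, 0.0, 0.0] th 25.742
[{"gripper": 1, "dx": 1.7, "dy": -14.3, "dz": 0, "roll": 0}, {"gripper": 1, "dx": 5.0, "dy": -13.5, "dz": 0, "roll": 0}, {"gripper": 1, "dx": 8.0, "dy": -11.9, "dz": 0, "roll": 0}, {"gripper": 1, "dx": 9.7, "dy": -8.9, "dz": 0, "roll": 0}, {"gripper": 1, "dx": 9.2, "dy": -5.6, "dz": 0, "roll": 0}, {"gripper": 1, "dx": 6.7, "dy": -2.8, "dz": 0, "roll": 0}, {"gripper": 1, "dx": 3.4, "dy": -1.0, "dz": 0, "roll": 0}, {"gripper": 1, "dx": 0.0, "dy": 0, "dz": 0, "roll": 0}, {"gripper": 1, "dx": 0.0, "dy": 0, "dz": 0, "roll": 0}, {"gripper": 1, "dx": 0.0, "dy": 0, "dz": 0, "roll": 0}] end [0.5292 0.0384] -42.13624846079543
```

Emit:
servo_tool:
  increments:
    - {"gripper": 1, "dx": 1.7, "dy": -14.3, "dz": 0, "roll": 0}
    - {"gripper": 1, "dx": 5.0, "dy": -13.5, "dz": 0, "roll": 0}
    - {"gripper": 1, "dx": 8.0, "dy": -11.9, "dz": 0, "roll": 0}
    - {"gripper": 1, "dx": 9.7, "dy": -8.9, "dz": 0, "roll": 0}
    - {"gripper": 1, "dx": 9.2, "dy": -5.6, "dz": 0, "roll": 0}
    - {"gripper": 1, "dx": 6.7, "dy": -2.8, "dz": 0, "roll": 0}
    - {"gripper": 1, "dx": 3.4, "dy": -1.0, "dz": 0, "roll": 0}
    - {"gripper": 1, "dx": 0.0, "dy": 0, "dz": 0, "roll": 0}
    - {"gripper": 1, "dx": 0.0, "dy": 0, "dz": 0, "roll": 0}
    - {"gripper": 1, "dx": 0.0, "dy": 0, "dz": 0, "roll": 0}

```text
time: 24.15
tool_pos: [0.5288, 0.0383, 0.1496]
eef_rot: [-3.141, -0.002, -0.0]
wrist_force: [0.3, 1.7, 9.8]
finger_gap: 0.0294
grip_force: 31.1
```

Emit:
servo_tool:
  increments:
    - {"gripper": 1, "dx": 0, "dy": 0, "dz": 0, "roll": 0}
    - {"gripper": 1, "dx": 0, "dy": 0, "dz": 0, "roll": 0}
    - {"gripper": 1, "dx": 0, "dy": 0, "dz": 0, "roll": 0}
    - {"gripper": 1, "dx": 0, "dy": 0, "dz": 0, "roll": 0}
    - {"gripper": 1, "dx": 0, "dy": 0, "dz": 0, "roll": 0}
    - {"gripper": 1, "dx": 0, "dy": 0, "dz": 0, "roll": 0}
    - {"gripper": 1, "dx": 0, "dy": 0, "dz": 0, "roll": 0}
    - {"gripper": 1, "dx": 0, "dy": 0, "dz": 0, "roll": 0}
    - {"gripper": 1, "dx": 0, "dy": 0, "dz": 0, "roll": 0}
    - {"gripper": 1, "dx": 0, "dy": 0, "dz": 0, "roll": 0}

```text
time: 25.15
tool_pos: [0.5285, 0.0382, 0.1496]
eef_rot: [-3.141, -0.002, -0.001]
wrist_force: [-0.9, 2.7, 10.7]
finger_gap: 0.0289
grip_force: 31.1
```

```bash
python3 plan.py 0 0 0 0 0 0 0 0 0 0 >/dev/null; python3 look.py; python3 look.py; python3 - <<'E'
from h import *
p=capture("scene")
cv2.imwrite("pics/crop2.png",cv2.resize(p["frame"][130:290,160:330,::-1],None,fx=4,fy=3.75,interpolation=cv2.INTER_CUBIC))
E
```

```text
(25.15, 240, np.float64(-0.22524076003726942), np.float64(0.13723665680597538)) knob r 0.0604 a 1.830 z 0.1496 [-0.9  2.7 10.7] 0.02885144574315966
mean w 0.6007116580741466
(25.2, 240, np.float64(-0.2235447525527193), np.float64(0.13708767684544193)) knob r 0.0604 a 1.830 z 0.1496 [-0.3  2.  11.5] 0.029274824773591022
mean w 125.62978599389895
```

View pics/crop2.png

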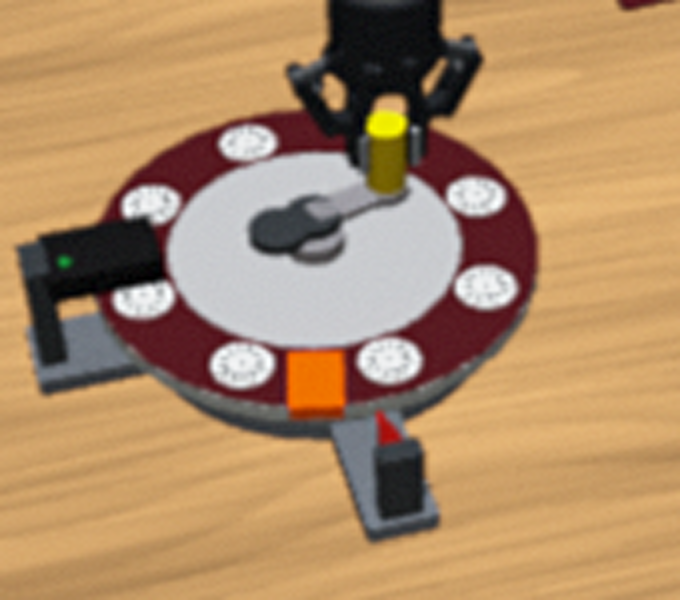

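The crop shows the mark stopped past the pointer: its outer end is at crop (316,412) against the tip at (381,410). I'll refit and nudge it back anticlockwise by 0.265 rad.

```bash
sed -i 's/(x\[0\]-.04)\/.006/(x[0]-.045)\/.012/; s/\[.036,.051,.05\],bounds/[.045,.04,.05],bounds/' fit.py; sed -i 's/x\[2\]-.05)\/.006/x[2]-.05)\/.004/' fit.py
for n in "-1.5 -2 -2 -1.5 0 0 0 0 0 0 0 0 0 0 0 0" "-1.5 -2 -2 -2 -1.5 0 0 0 0 0 0 0 0 0 0" ; do python3 fit.py $n; done
```

```text
J,D [0.065     0.0203426 0.03     ] res [-0.182 -0.512 -0.761 -0.788 -0.717 -0.565  0.389  2.575  2.593  2.612
 -2.302 -2.274] now t,th,w [25.25  30.026  0.5  ] steady wc 2.2490867628921776
forecast w [np.float64(0.379), np.float64(0.241), np.float64(0.11), np.float64(0.006), 0.0, 0.0, 0.0, 0.0, 0.0, 0.0, 0.0, 0.0, 0.0, 0.0, 0.0, 0.0] th 30.123
J,D [0.065     0.0203426 0.03     ] res [-0.182 -0.512 -0.761 -0.788 -0.717 -0.565  0.389  2.575  2.593  2.612
 -2.302 -2.274] now t,th,w [25.25  30.026  0.5  ] steady wc 2.2490867628921776
forecast w [np.float64(0.379), np.float64(0.241), np.float64(0.11), np.float64(-0.006), np.float64(-0.043), np.float64(-0.01), 0.0, 0.0, 0.0, 0.0, 0.0, 0.0, 0.0, 0.0, 0.0] th 30.116
```

```bash
cat > fit2.py <<'E'
import json,sys,numpy as np
from scipy.optimize import least_squares
from fit import run,L,st
m=np.array([o[1] for o in L]);sg=np.array([.02 if o[3]>130 else .08 for o in L[1:]])
r0,_=run(.036,.0515,st["log"],L,.0513);y=m[0]-m[1:];y+=2*np.pi*np.round((r0-y)/2/np.pi)
def f(x):
    r,_=run(x[0],x[1],st["log"],L,.05);return (r-y)/sg
best=min((least_squares(f,[j,d],diff_step=1e-3,x_scale=[.01,.01],loss="soft_l1") for j in(.035,.05) for d in(.04,.05)),key=lambda s:s.cost)
print("J,D",best.x,np.round(best.fun*sg,3),"y",np.round(y,2))
a=[float(v) for v in sys.argv[1:]]
if a:
    _,h=run(*best.x,st["log"]+a,L,.05);print("delta",h[-1][1]-h[-1-20*len(a)][1],[round(float(q[2]),2) for q in h[-20*len(a)+19::20]])
E
python3 fit2.py -1.5 -2 -2 -1.5 0 0 0 0 0 0 0 0 0 0 0 0
```

```text
J,D [0.03819624 0.04970514] [-0.068 -0.107 -0.15  -0.055 -0.018 -0.006  0.026  0.071  0.07   0.065
 -0.114 -0.112] y [ 0.34  1.35  2.66  4.08  5.59  7.15 13.46 24.61 24.69 24.76 25.99 25.99]
delta -0.09805876158440796 [-0.06, -0.18, -0.28, -0.31, -0.15, -0.01, 0.0, 0.0, 0.0, 0.0, 0.0, 0.0, 0.0, 0.0, 0.0, 0.0]
```

```bash
sed -i 's/def run(J,D,log,obs,c=.05):/def run(J,D,log,obs,c=.05,b=0.):/; s/q=c\*(wc-w)$/q=c*(wc-w)-b*w/' fit.py
sed -i 's/run(x\[0\],x\[1\],st\["log"\],L,.05)/run(x[0],x[1],st["log"],L,.05,x[2])/; s/\[j,d\],diff/[j,d,.01],diff/; s/x_scale=\[.01,.01\]/x_scale=[.01,.01,.01]/; s/run(\*best.x,st\["log"\]+a,L,.05)/run(best.x[0],best.x[1],st["log"]+a,L,.05,best.x[2])/' fit2.py
python3 fit2.py -1.5 -2 -2 -1.5 0 0 0 0 0 0 0 0 0 0 0 0;python3 fit2.py -1.5 -2 -2 -2 -1.5 0 0 0 0 0 0 0 0 0 0
```

```text
J,D [0.04802916 0.0379586  0.00772897] [-0.058 -0.088 -0.121 -0.034  0.003  0.015  0.017 -0.003 -0.004 -0.007
 -0.001  0.001] y [ 0.34  1.35  2.66  4.08  5.59  7.15 13.46 24.61 24.69 24.76 25.99 25.99]
delta -0.12269678203401924 [-0.07, -0.19, -0.29, -0.33, -0.22, -0.12, -0.03, 0.0, 0.0, 0.0, 0.0, 0.0, 0.0, 0.0, 0.0, 0.0]
J,D [0.04802916 0.0379586  0.00772897] [-0.058 -0.088 -0.121 -0.034  0.003  0.015  0.017 -0.003 -0.004 -0.007
 -0.001  0.001] y [ 0.34  1.35  2.66  4.08  5.59  7.15 13.46 24.61 24.69 24.76 25.99 25.99]
delta -0.18797204521997557 [-0.07, -0.19, -0.29, -0.38, -0.41, -0.29, -0.18, -0.08, 0.0, 0.0, 0.0, 0.0, 0.0, 0.0, 0.0]
```

```bash
python3 fit2.py -1.5 -2 -2 -2 -2 -1.2 0 0 0 0 0 0 0 0 0|tail -1; python3 plan.py -1.5 -2 -2 -2 -2 -1.2 0 0 0 0
```

```text
delta -0.24897628791105575 [-0.07, -0.19, -0.29, -0.38, -0.46, -0.45, -0.32, -0.21, -0.11, -0.02, 0.0, 0.0, 0.0, 0.0, 0.0]
[{"gripper": 1, "dx": -8.5, "dy": 3.0, "dz": 0, "roll": 0}, {"gripper": 1, "dx": -10.3, "dy": 6.1, "dz": 0, "roll": 0}, {"gripper": 1, "dx": -9.0, "dy": 7.9, "dz": 0, "roll": 0}, {"gripper": 1, "dx": -7.2, "dy": 9.6, "dz": 0, "roll": 0}, {"gripper": 1, "dx": -5.2, "dy": 10.8, "dz": 0, "roll": 0}, {"gripper": 1, "dx": -2.0, "dy": 6.9, "dz": 0, "roll": 0}, {"gripper": 1, "dx": 0.0, "dy": 0, "dz": 0, "roll": 0}, {"gripper": 1, "dx": 0.0, "dy": 0, "dz": 0, "roll": 0}, {"gripper": 1, "dx": 0.0, "dy": 0, "dz": 0, "roll": 0}, {"gripper": 1, "dx": 0.0, "dy": 0, "dz": 0, "roll": 0}] end [ 0.487  -0.0059] -41.06624846079542
```

Emit:
servo_tool:
  increments:
    - {"gripper": 1, "dx": -8.5, "dy": 3.0, "dz": 0, "roll": 0}
    - {"gripper": 1, "dx": -10.3, "dy": 6.1, "dz": 0, "roll": 0}
    - {"gripper": 1, "dx": -9.0, "dy": 7.9, "dz": 0, "roll": 0}
    - {"gripper": 1, "dx": -7.2, "dy": 9.6, "dz": 0, "roll": 0}
    - {"gripper": 1, "dx": -5.2, "dy": 10.8, "dz": 0, "roll": 0}
    - {"gripper": 1, "dx": -2.0, "dy": 6.9, "dz": 0, "roll": 0}
    - {"gripper": 1, "dx": 0.0, "dy": 0, "dz": 0, "roll": 0}
    - {"gripper": 1, "dx": 0.0, "dy": 0, "dz": 0, "roll": 0}
    - {"gripper": 1, "dx": 0.0, "dy": 0, "dz": 0, "roll": 0}
    - {"gripper": 1, "dx": 0.0, "dy": 0, "dz": 0, "roll": 0}

```text
time: 26.3
tool_pos: [0.487, -0.0074, 0.1496]
eef_rot: [3.141, -0.003, -0.002]
wrist_force: [0.7, -0.3, 9.8]
finger_gap: 0.0294
grip_force: 31.0
```

Emit:
servo_tool:
  increments:
    - {"gripper": 1, "dx": 0, "dy": 0, "dz": 0, "roll": 0}
    - {"gripper": 1, "dx": 0, "dy": 0, "dz": 0, "roll": 0}
    - {"gripper": 1, "dx": 0, "dy": 0, "dz": 0, "roll": 0}
    - {"gripper": 1, "dx": 0, "dy": 0, "dz": 0, "roll": 0}
    - {"gripper": 1, "dx": 0, "dy": 0, "dz": 0, "roll": 0}
    - {"gripper": 1, "dx": 0, "dy": 0, "dz": 0, "roll": 0}
    - {"gripper": 1, "dx": 0, "dy": 0, "dz": 0, "roll": 0}
    - {"gripper": 1, "dx": 0, "dy": 0, "dz": 0, "roll": 0}
    - {"gripper": 1, "dx": 0, "dy": 0, "dz": 0, "roll": 0}
    - {"gripper": 1, "dx": 0, "dy": 0, "dz": 0, "roll": 0}

```text
time: 27.3
tool_pos: [0.487, -0.0073, 0.1496]
eef_rot: [3.141, -0.003, -0.001]
wrist_force: [1.1, 0.5, 10.5]
finger_gap: 0.0293
grip_force: 31.0
```

```bash
python3 plan.py 0 0 0 0 0 0 0 0 0 0 >/dev/null; python3 look.py
```

```text
(27.3, 245, np.float64(0.11971867120407556), np.float64(0.13653993983149657)) knob r 0.0584 a 2.918 z 0.1496 [ 1.1  0.5 10.5] 0.02929147433842255
mean w 2.828534230201327
```

```bash
for n in "1.5 2 1 0 0 0 0 0 0 0 0 0" "1.5 2 1.5 0 0 0 0 0 0 0 0 0"; do python3 fit2.py $n;done; python3 plan.py 1.5 2 1 0 0 0 0 0 0 0
```

```text
[{"gripper": 1, "dx": 2.7, "dy": -8.6, "dz": 0, "roll": 0}, {"gripper": 1, "dx": 5.5, "dy": -10.7, "dz": 0, "roll": 0}, {"gripper": 1, "dx": 3.5, "dy": -4.8, "dz": 0, "roll": 0}, {"gripper": 1, "dx": 0.0, "dy": 0, "dz": 0, "roll": 0}, {"gripper": 1, "dx": 0.0, "dy": 0, "dz": 0, "roll": 0}, {"gripper": 1, "dx": 0.0, "dy": 0, "dz": 0, "roll": 0}, {"gripper": 1, "dx": 0.0, "dy": 0, "dz": 0, "roll": 0}, {"gripper": 1, "dx": 0.0, "dy": 0, "dz": 0, "roll": 0}, {"gripper": 1, "dx": 0.0, "dy": 0, "dz": 0, "roll": 0}, {"gripper": 1, "dx": 0.0, "dy": 0, "dz": 0, "roll": 0}] end [0.4987 0.0182] -41.516248460795424Traceback (most recent call last):
  File "fit2.py", line 5, in <module>
    r0,_=run(.036,.0515,st["log"],L,.0513);y=m[0]-m[1:];y+=2*np.pi*np.round((r0-y)/2/np.pi)
                                                                             ~~^~
ValueError: operands could not be broadcast together with shapes (12,) (13,) 
Traceback (most recent call last):
  File "fit2.py", line 5, in <module>
    r0,_=run(.036,.0515,st["log"],L,.0513);y=m[0]-m[1:];y+=2*np.pi*np.round((r0-y)/2/np.pi)
                                                                             ~~^~
ValueError: operands could not be broadcast together with shapes (12,) (13,)
```

Emit:
servo_tool:
  increments:
    - {"gripper": 1, "dx": 2.7, "dy": -8.6, "dz": 0, "roll": 0}
    - {"gripper": 1, "dx": 5.5, "dy": -10.7, "dz": 0, "roll": 0}
    - {"gripper": 1, "dx": 3.5, "dy": -4.8, "dz": 0, "roll": 0}
    - {"gripper": 1, "dx": 0.0, "dy": 0, "dz": 0, "roll": 0}
    - {"gripper": 1, "dx": 0.0, "dy": 0, "dz": 0, "roll": 0}
    - {"gripper": 1, "dx": 0.0, "dy": 0, "dz": 0, "roll": 0}
    - {"gripper": 1, "dx": 0.0, "dy": 0, "dz": 0, "roll": 0}
    - {"gripper": 1, "dx": 0.0, "dy": 0, "dz": 0, "roll": 0}
    - {"gripper": 1, "dx": 0.0, "dy": 0, "dz": 0, "roll": 0}
    - {"gripper": 1, "dx": 0.0, "dy": 0, "dz": 0, "roll": 0}

```text
time: 28.35
tool_pos: [0.498, 0.0171, 0.1496]
eef_rot: [3.141, -0.002, -0.001]
wrist_force: [-0.5, 0.4, 11.5]
finger_gap: 0.029
grip_force: 31.2
```

```bash
python3 look.py;  python3 - <<'E'
from h import *
p=capture("scene")
cv2.imwrite("pics/crop3.png",cv2.resize(p["frame"][130:290,160:330,::-1],None,fx=4,fy=3.75,interpolation=cv2.INTER_CUBIC))
E
```

```text
(28.35, 247, np.float64(0.014926579068074384), np.float64(0.1365862182307603)) knob r 0.0592 a 2.460 z 0.1496 [-0.5  0.4 11.5] 0.02901778418654373
mean w 0.09980199251047724
```

View pics/crop3.png

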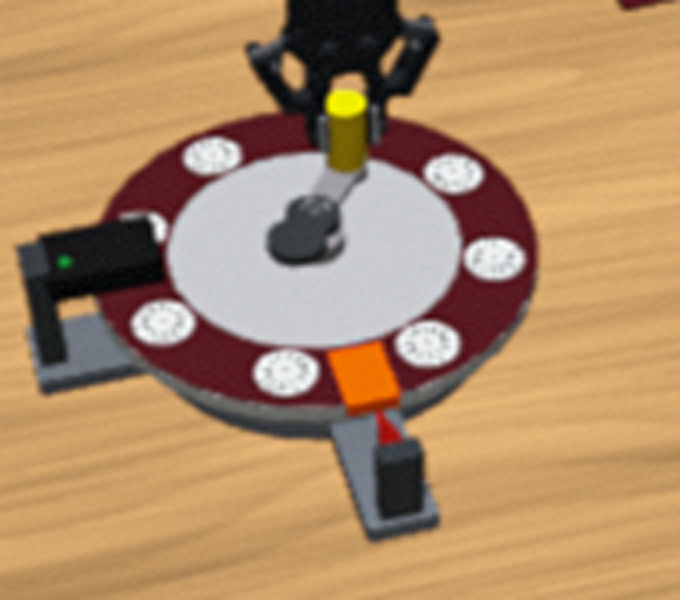

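The crop shows the mark's outer end centred at crop (373,407), against the pointer tip at (381,412), so they are aligned within about 5 mm. I'll release the knob and lift.

Emit:
servo_tool:
  increments:
    - {"gripper": 0.3, "dx": 0, "dy": 0, "dz": 0, "roll": 0}
    - {"gripper": -0.2, "dx": 0, "dy": 0, "dz": 0, "roll": 0}
    - {"gripper": -0.6, "dx": 0, "dy": 0, "dz": 0, "roll": 0}
    - {"gripper": -0.6, "dx": 0, "dy": 0, "dz": 0, "roll": 0}
    - {"gripper": -0.6, "dx": 0, "dy": 0, "dz": 0, "roll": 0}
    - {"gripper": -0.6, "dx": 0, "dy": 0, "dz": -20, "roll": 0}
    - {"gripper": -0.6, "dx": 0, "dy": 0, "dz": -30, "roll": 0}
    - {"gripper": -0.6, "dx": 0, "dy": 0, "dz": -30, "roll": 0}
    - {"gripper": -0.6, "dx": 0, "dy": 0, "dz": -30, "roll": 0}
    - {"gripper": -0.6, "dx": 0, "dy": 0, "dz": -20, "roll": 0}

```text
time: 29.45
tool_pos: [0.4979, 0.018, 0.2802]
eef_rot: [-3.141, -0.002, -0.0]
wrist_force: [0.4, 0.3, 0.2]
finger_gap: 0.0688
grip_force: 0.0
```

Emit:
servo_tool:
  increments:
    - {"gripper": -0.6, "dx": 0, "dy": 0, "dz": 0, "roll": 0}
    - {"gripper": -0.6, "dx": 0, "dy": 0, "dz": 0, "roll": 0}
    - {"gripper": -0.6, "dx": 0, "dy": 0, "dz": 0, "roll": 0}
    - {"gripper": -0.6, "dx": 0, "dy": 0, "dz": 0, "roll": 0}
    - {"gripper": -0.6, "dx": 0, "dy": 0, "dz": 0, "roll": 0}
    - {"gripper": -0.6, "dx": 0, "dy": 0, "dz": 0, "roll": 0}
    - {"gripper": -0.6, "dx": 0, "dy": 0, "dz": 0, "roll": 0}
    - {"gripper": -0.6, "dx": 0, "dy": 0, "dz": 0, "roll": 0}
    - {"gripper": -0.6, "dx": 0, "dy": 0, "dz": 0, "roll": 0}
    - {"gripper": -0.6, "dx": 0, "dy": 0, "dz": 0, "roll": 0}

```text
time: 30.45
tool_pos: [0.4975, 0.018, 0.2784]
eef_rot: [-3.142, -0.0, -0.0]
wrist_force: [0.2, -0.2, -0.6]
finger_gap: 0.0682
grip_force: 0.0
```

```bash
python3 look.py; python3 - <<'E'
from h import *
s,p,o=marks();print(o)
if o[2] is not None and abs(o[2]-.04)<.06: print(finish_job())
E
```

```text
(30.45, 247, np.float64(0.015180142866795969), np.float64(0.1365815732013087)) knob r 0.0602 a 2.453 z 0.2784 [ 0.2 -0.2 -0.6] 0.06822387437390012
mean w 2.991872258752796
(30.5, 246, np.float64(0.014837987306325833), np.float64(0.13621655685847703))
the job is handed in; nothing more can be done
None
```

I handed the job in: the disc ran at about 15 rpm for roughly 7 s by camera timing and now stands still with the mark about 5 mm from the pointer's tip. The knob is released. The first stop overshot, so I turned the disc back anticlockwise to line it up. No verdict came back when I handed in.

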